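# Unload the tube shaker into the bench rack, in order

## Task

The extraction shake is over: lift the shaker's sprung hold-down frame by its white handle bar until it stays open by itself, and leave it open. Then move the four capped tubes from the shaker to the white bench rack in the same order: the tube from the place at the shaker's bevelled end goes into the place at the rack's bevelled end, and so on along the row, each standing fully down in its hole. The extract has to stay settled, so keep every tube upright the whole way, and do not shift the jar or the timer.

Things in the scene. Friction and masses are not known exactly. Their poses are not given: they have to be found in the camera images.
- tube_1: 50 ml plastic sample tube with screwed-on orange cap, all four alike: body 31 mm across, cap 34 mm across and 13 mm high, 130 mm tall in all, flat foot 28 mm across, about 60 g. Origin at the centre of its foot, z up along the tube to the cap. At the start it stands in the shaker's first place (at the block's bevelled end).
- tube_2: 50 ml plastic sample tube with screwed-on orange cap, all four alike: body 31 mm across, cap 34 mm across and 13 mm high, 130 mm tall in all, flat foot 28 mm across, about 60 g. Origin at the centre of its foot, z up along the tube to the cap. At the start it stands in the shaker's second place.
- tube_3: 50 ml plastic sample tube with screwed-on orange cap, all four alike: body 31 mm across, cap 34 mm across and 13 mm high, 130 mm tall in all, flat foot 28 mm across, about 60 g. Origin at the centre of its foot, z up along the tube to the cap. At the start it stands in the shaker's third place.
- tube_4: 50 ml plastic sample tube with screwed-on orange cap, all four alike: body 31 mm across, cap 34 mm across and 13 mm high, 130 mm tall in all, flat foot 28 mm across, about 60 g. Origin at the centre of its foot, z up along the tube to the cap. At the start it stands in the shaker's fourth place (at the square end).
- shaker: White shaker, fixed, 135 x 236 mm; deck 48 mm high, on it an aluminium block, top 93 mm, with 4 holes of 36 mm; tubes stand on the deck. Block nosed (corners cut) at its +y end, square at -y. Origin: centre of underside; x from handle side to hinge side, y left seen from handle side. Holes at x -20, y +69, +23, -23, -69 mm (places 1 to 4). Hinge posts 195 mm high at x 52, y +-100.
- clamp (a joint): Hinge of the shaker's hold-down frame, rad: 0 = closed, its rubber-faced bar on the caps; grows as the handle goes up and back; stop at 1.75 (just past upright). Two over-centre springs pull it shut below about 1.2 and hold it open above. Lifting takes 2 to 4 N at the handle. Axis along the shaker's y, at shaker x +52, 186 mm above the bench.
- clamp_handle (a point): Middle of the frame's handle: white round bar, 12 mm thick, parallel to the row of tubes (shaker's y), 82 mm free between its stalks. Closed: 187 mm above the bench, 55 mm in front of the row, 127 mm from the hinge axis, about which it swings on a circle.
- rack: White bench rack, fixed, empty: 60 x 192 mm, 62 mm high, open-sided; top plate with 4 countersunk holes of 37 mm over a base plate 8 mm thick on which the tubes' feet come to stand. Both corners cut off at its +y end, which runs out in an 18 mm nose; square at -y. Origin: centre of the underside (without nose). Holes at x 0, y +69, +23, -23, -69 mm (places 1 to 4).
- salt_jar: Bystander: clear jar with lid, 60 mm across, 80 mm high. Origin at the centre of its underside.
- timer: Bystander: flat white kitchen timer, 64 x 69 x 19 mm. Origin at the centre of its underside.

How it is judged:
By the outcome, as a careful person would: the job done as asked, in the order asked, and still so for the second after the job is handed in, with the robot touching nothing.
It also fails if it takes over 122 s, if anything falls off the work surface, if the arm or the gripper's body presses on something with over 40 N, if the wrist force passes 120 N, or if a joint passes its speed limit or range.

## Robot

A 7-joint arm with a two-finger parallel gripper is mounted at the origin on a cart in front of the work surface, level with it; the furniture and walls round the work are solid. World frame = base frame: x ahead of the robot, y to its left, z up, the work surface at z = 0. Lengths are in m, angles in rad, forces in N, time in s.
With the tool pointing down it reaches from about 0.4 to 0.85 m from the base axis. Payload 10.4 kg.
Tool frame: the origin (TCP) lies at the very end of the fingers, on their centre line; the grasp point (between the pads) lies 19 mm behind it (grip_point_offset is the distance from the TCP to the grasp point, in m); z points along the fingers, y is the line along which they close (so a half turn about z gives the same grasp; the last joint's range is limited). The gripper opens to 87 mm and grips with 3 to 60 N. Pads are 19 mm wide; open, the fingers measure 117 mm over their backs; the gripper's body (75 mm by 190 mm) begins 51 mm behind the grasp point.
Start: joints at [-1.127, 0.332, -0.065, 1.46, 0.022, 1.35, -0.088], TCP at [0.281, 0.558, 0.223] pointing down, gripper open.
Joint ranges: [-2.6, 2.6], [-0.5, 2.12], [-1.47, 1.34], [0.16, 2.42], [-1.27, 4.41], [0.06, 2.06], [-2.6, 2.6]. Speed limits (rad/s): [2.22, 2.22, 2.79, 2.79, 3.14, 3.14, 3.14].

## Interface

Orientations are given as a unit quaternion [x, y, z, w].
In Python, from bench import * gives the robot as it stands.
- The arm moves only by the tool play_rows, never from a script. Its argument "increments" is text: rows parted by semicolons, each of 7 numbers parted by spaces: the turn, a rotation vector about the tool's x, y, z in rad, then the shift along the tool's x, y, z in m, then the opening, from 0 (shut) to 1 (fully open). A call has 1 to 8 rows; each row is the pose to reach, as a shift and turn from the pose commanded when the call began, along the tool's axes at that moment; what a row does not reach only later rows make up. A row lasts 1/10 s, in which the tool goes at most 50 mm and 8.59 degrees, less where a joint would pass 70% of its speed; a pose out of reach is approached as far as the arm can. A call with a gripper value outside its range is refused whole. The fingers move at their own pace and stop on an object; "grip_force" is the grip in N (left out, the last holds). Time passes only in rows, so rows that repeat a pose let the fingers close. It gives the time, the measured TCP pose, the force, the opening and the grip force at its end, in the units of the state.
- read_state(): the state, without advancing time (a new reading comes with each control period).
- camera(name): name is "scene" or "top" or "wrist"; returns a dict with "color" (384x512x3 uint8, red, green, blue), "fx", "fy", "cx", "cy" (pixels), "k1" (the pictures are not rectified: a ray, as slopes to the right and down, at radius r is drawn at 1 + k1 r^2 times it, then the intrinsics apply), "camera_from_world" (4x4, takes a point from world to camera coordinates); the wrist camera has in their place "mount" (4x4, takes a point from camera to tool coordinates, whose origin is the TCP and whose axes are the flange's). Camera axes: x right, y down, z forward; pixel columns grow to the right and rows downward; lengths in m; the calibration is good to about 2 mm. A picture is of the moment at which its call begins: read the wrist's pose just before it. There is no depth.
- close_job(): hands the job in; it is judged then, once.
The state is a dict: "time": time; "joint_positions": joint angles; "joint_vel": joint speeds; "joint_torque": joint torques, N m; "ee_pos": TCP position; "eef_rot": TCP orientation; "ft_force": force on the tool from outside, world axes, zero at the start; "torque": the same for the moment, N m; "width": finger opening in m; "grip_force": force on a finger pad.
Only numpy, scipy, OpenCV 4.12 (cv2) and the standard library are available. Lean on these libraries where they do the work, as an engineer would, in place of code of your own. Each camera call takes 0.05 s, during which the arm holds its last target. There are 200 camera calls.

## Working session

There is one attempt and no reset: what is moved stays moved. The work goes in short steps, Python scripts to look and compute and a tool call to move; the robot and the scene stay as the last step left them, time stands still between calls to the robot, and variables do not carry over. Pictures are saved under pics/ and viewed, at most 14 in all, crops included, and the job is handed in when it is done.

Besides the shell and the picture viewer there is one more tool, called after ">>>" as name(argument=value, ...), one argument or row to a line, values as JSON. play_rows: Moves the arm, as the interface text tells. Its arguments: {"type":"object","properties":{"increments":{"type":"string"},"grip_force":{"type":"number"}},"required":["increments"]}

```bash
ls; mkdir -p pics; python3 - <<'E'
from bench import *
import cv2,numpy as np
s=read_state();print({k:np.round(v,3) for k,v in s.items()})
for n in("scene","top"):
    c=camera(n);cv2.imwrite(f"pics/{n}0.png",c["color"][:,:,::-1]);np.save(f"pics/{n}0.npy",c,allow_pickle=True)
    print(n,{k:np.round(v,3) for k,v in c.items() if k!="color"})
E
```

```text
pics
{'time': np.float64(0.0), 'joint_positions': array([-1.127,  0.333, -0.065,  1.461,  0.022,  1.35 , -0.089]), 'joint_vel': array([-0.001,  0.002, -0.   ,  0.001,  0.   ,  0.   , -0.001]), 'joint_torque': array([ 1.0000e-03, -6.2328e+01,  2.5000e-02, -3.8990e+01, -6.1000e-02,
        4.0000e-02,  0.0000e+00]), 'ee_pos': array([0.281, 0.558, 0.222]), 'eef_rot': array([ 0.231,  0.973, -0.001, -0.   ]), 'ft_force': array([-0.027, -0.383, -0.08 ]), 'torque': array([ 0.053, -0.063, -0.043]), 'grip_force': np.float64(0.0), 'width': np.float64(0.087)}
scene {'fx': np.float64(371.906), 'fy': np.float64(371.906), 'cx': np.float64(255.701), 'cy': np.float64(193.644), 'k1': np.float64(0.005), 'camera_from_world': array([[ 0.903, -0.429,  0.019, -0.539],
       [-0.309, -0.681, -0.664,  0.132],
       [ 0.298,  0.594, -0.747,  0.891],
       [ 0.   ,  0.   ,  0.   ,  1.   ]])}
top {'fx': np.float64(408.486), 'fy': np.float64(408.486), 'cx': np.float64(259.321), 'cy': np.float64(189.19), 'k1': np.float64(-0.028), 'camera_from_world': array([[ 0.009, -1.   ,  0.01 , -0.151],
       [-0.984, -0.011, -0.177,  0.545],
       [ 0.177, -0.009, -0.984,  1.058],
       [ 0.   ,  0.   ,  0.   ,  1.   ]])}
```

View pics/scene0.png

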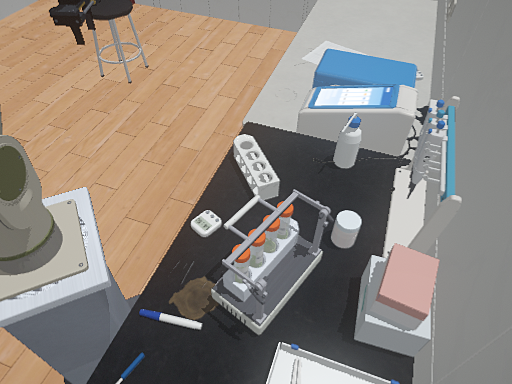

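View pics/top0.png

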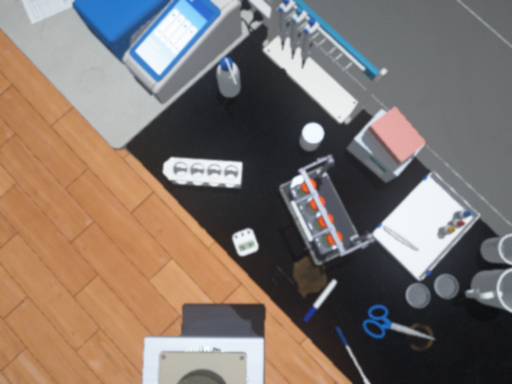

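The scene picture shows the shaker near (270,260) with four orange caps, the rack at (256,165), the timer at (206,222) and the jar at (346,228). In the top picture the shaker is at (325,215), the rack at (203,172), the timer at (245,241) and the jar at (312,136). I'll zoom in on both.

```bash
python3 - <<'E'
import cv2,numpy as np
t=cv2.imread("pics/top0.png");s=cv2.imread("pics/scene0.png")
a=cv2.resize(t[145:265,265:385],None,fx=5,fy=5,interpolation=cv2.INTER_CUBIC)
cv2.imwrite("pics/c1.png",a)
b=cv2.resize(s[130:330,195:360],(495,600),interpolation=cv2.INTER_CUBIC)
cv2.imwrite("pics/c2.png",b)
d=cv2.resize(t[145:200,155:255],None,fx=8,fy=8,interpolation=cv2.INTER_CUBIC)
cv2.imwrite("pics/c3.png",d)
E
```

```text
(no output)
```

View pics/c1.png

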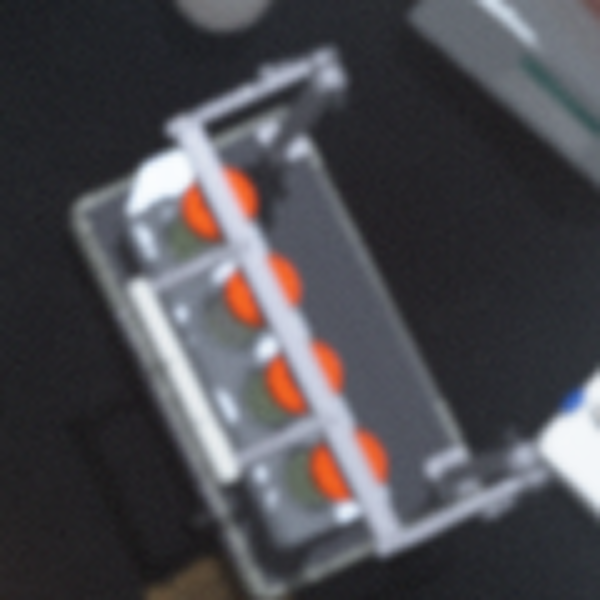

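View pics/c2.png

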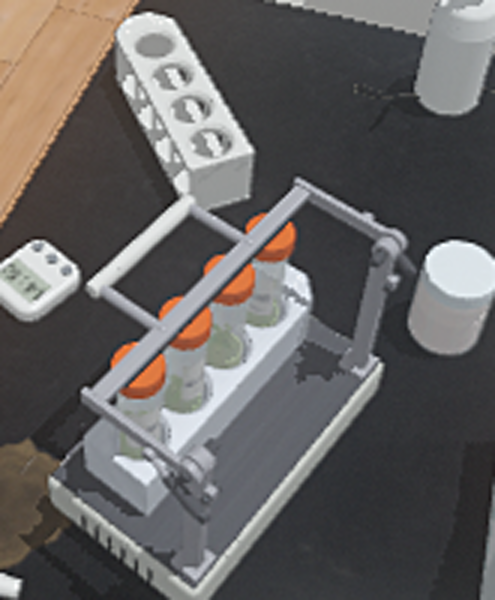

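View pics/c3.png

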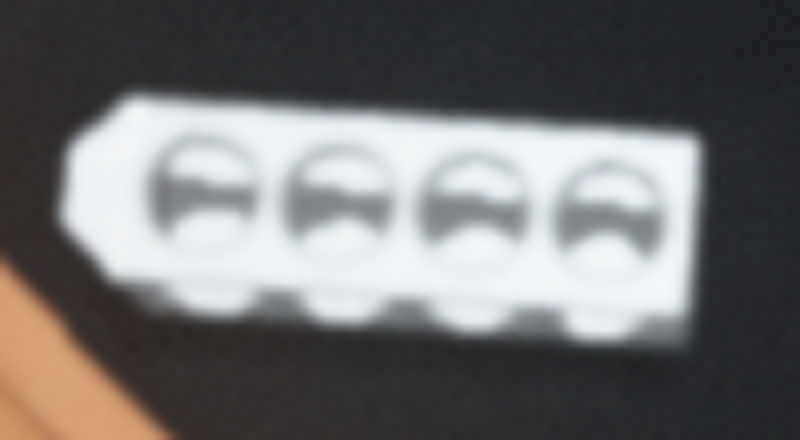

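The crops show the shaker's nosed end at upper left in the top view. In top crop c1, the caps (place 1 to 4) are at about (220,205), (263,290), (305,376), (349,466), and the handle bar runs (143,283) to (228,472). The rack's nose is at left in c3, with holes at (205,190), (340,198), (473,207), (609,215).

```bash
cat > h.py <<'E'
import numpy as np,cv2
def K(c): return np.array([[c["fx"],0,c["cx"]],[0,c["fy"],c["cy"]],[0,0,1]])
def rays(c,px,Twc=None):
    T=np.linalg.inv(c["camera_from_world"]) if Twc is None else Twc
    n=cv2.undistortPoints(np.array(px,float).reshape(-1,1,2),K(c),np.array([c["k1"],0,0,0,0]))[:,0]
    return T[:3,3],np.c_[n,np.ones(len(n))]@T[:3,:3].T
def onz(c,px,z,Twc=None):
    o,d=rays(c,px,Twc);return o+d*((z-o[2])/d[:,2])[:,None]
def line(P):
    P=np.array(P)[:,:2];m=P.mean(0);i=(np.arange(len(P))-(len(P)-1)/2)
    v=(i@(P-m))/(i@i);return m,v,np.degrees(np.arctan2(-v[1],-v[0]))  # dir toward place1
E
python3 - <<'E'
from h import *
np.set_printoptions(precision=4,suppress=True)
C={n:np.load(f"pics/{n}0.npy",allow_pickle=True).item() for n in("top","scene")}
for n in C:
    hsv=cv2.cvtColor(C[n]["color"],cv2.COLOR_RGB2HSV)
    m=cv2.inRange(hsv,(4,190,120),(16,255,255))
    x0,x1,y0,y1=(285,350,165,260) if n=="top" else (225,300,190,270)
    z=np.zeros_like(m);z[y0:y1,x0:x1]=m[y0:y1,x0:x1]
    z=cv2.morphologyEx(z,cv2.MORPH_CLOSE,np.ones((3,7) if n=="top" else (3,3)))
    k,l,st,ce=cv2.connectedComponentsWithStats(z)
    print(n,st[1:,4],ce[1:])
top,sc=C["top"],C["scene"]
f=lambda a,s,o:np.array(a,float)/s+o
caps=onz(top,f([(220,205),(263,290),(305,376),(349,466)],5,(265,145))-.4,.1715)
print("caps",caps,line(caps))
h=onz(top,f([(143,283),(228,472)],5,(265,145))-.4,.187);print("handle top",h)
h=onz(sc,f([(188,203),(95,288)],3,(195,130))-.4,.187);print("handle scene",h)
r=onz(top,f([(205,190),(340,198),(473,207),(609,215)],8,(155,145))-.45,.062);print("rack",r,line(r))
r=onz(sc,f([(155,45),(173,76),(191,108),(211,142)],3,(195,130))-.35,.062);print("rack sc",r,line(r))
print("timer",onz(top,[(245,241)],.019),"jar",onz(top,[(312,136)],.08))
E
```

```text
top [15 27  9 24  7 32  6 32] [[313.7333 182.6667]
 [304.3704 187.8148]
 [322.2222 200.3333]
 [312.875  204.7083]
 [330.5714 217.4286]
 [321.25   222.1562]
 [339.3333 235.    ]
 [330.0625 239.5312]]
scene [ 6  2  6  1  2  2  7  3 13  1  7  1  1  3] [[278.6667 204.1667]
 [290.5    204.5   ]
 [265.5    217.5   ]
 [288.     216.    ]
 [278.     218.5   ]
 [279.     221.5   ]
 [251.     232.    ]
 [264.     235.    ]
 [235.0769 247.5385]
 [260.     245.    ]
 [248.7143 251.    ]
 [248.     258.    ]
 [245.     261.    ]
 [241.     262.    ]]
caps [[ 0.5341 -0.2634  0.1715]
 [ 0.4928 -0.2835  0.1715]
 [ 0.4516 -0.3029  0.1715]
 [ 0.4091 -0.323   0.1715]] (array([ 0.4719, -0.2932]), array([-0.0416, -0.0198]), np.float64(25.476485809328487))
handle top [[ 0.4933 -0.2245  0.187 ]
 [ 0.4049 -0.2635  0.187 ]]
handle scene [[ 0.4908 -0.2221  0.187 ]
 [ 0.4053 -0.2627  0.187 ]]
rack [[ 0.5988  0.069   0.062 ]
 [ 0.5965  0.0233  0.062 ]
 [ 0.5939 -0.0217  0.062 ]
 [ 0.5916 -0.0676  0.062 ]] (array([0.5952, 0.0008]), array([-0.0024, -0.0455]), np.float64(86.96688642692435))
rack sc [[ 0.5979  0.068   0.062 ]
 [ 0.5951  0.0215  0.062 ]
 [ 0.5919 -0.0237  0.062 ]
 [ 0.5894 -0.0695  0.062 ]] (array([ 0.5936, -0.0009]), array([-0.0029, -0.0458]), np.float64(86.41324812856531))
timer [[ 0.4076 -0.108   0.019 ]] jar [[ 0.6882 -0.2864  0.08  ]]
```

```bash
cat >> h.py <<'E'
from scipy.spatial.transform import Rotation as Ro
np.set_printoptions(precision=4,suppress=True)
Y=np.array([.904,.427,0]);Y/=np.linalg.norm(Y);X=np.array([Y[1],-Y[0],0])   # shaker axes
ROW=np.array([.4715,-.2930,0]); 
def sh(x,y,z): return ROW+(x+.020)*X+y*Y+[0,0,z]      # shaker coords -> world
def tool(yax,lean=0):   # tool y axis along horizontal yax; lean about it (rad); down otherwise
    y=np.array(yax,float);y/=np.linalg.norm(y);z=np.array([0,0,-1.]);x=np.cross(y,z)
    return Ro.from_matrix(np.c_[x,y,z])*Ro.from_euler("y",lean)
def go(p0,R0,p1,R1):
    return np.r_[(R0.inv()*R1).as_rotvec(),R0.inv().apply(np.array(p1)-p0)]
E
python3 - <<'E'
from h import *
from bench import *
s=read_state();R=Ro.from_quat(s["eef_rot"]);p=s["ee_pos"]
print("tool axes cols\n",R.as_matrix())
for sg in(1,-1):
    R1=tool(sg*X);print(sg,go(p,R,[.55,.25,.34],R1))
    p2=sh(-.075,0,.30);print(p2,go(np.array([.55,.25,.34]),R1,p2,R1))
w=camera("wrist");cv2.imwrite("pics/w0.png",w["color"][:,:,::-1]);print(w["mount"],w["fx"],w["cx"],w["cy"])
E
```

```text
tool axes cols
 [[-0.893   0.45   -0.0005]
 [ 0.45    0.893  -0.0012]
 [-0.0001 -0.0013 -1.    ]]
1 [-0.0006  0.0015  2.2335 -0.3787 -0.154  -0.1179]
[ 0.448  -0.2433  0.3   ] [ 0.      0.      0.     -0.3029  0.4025  0.04  ]
-1 [-0.0012 -0.0005 -0.908  -0.3787 -0.154  -0.1179]
[ 0.448  -0.2433  0.3   ] [ 0.      0.      0.      0.3029 -0.4025  0.04  ]
[[ 0.0002 -0.9664 -0.257   0.0692]
 [ 1.      0.0001  0.0004  0.0011]
 [-0.0004 -0.257   0.9664 -0.1628]
 [ 0.      0.      0.      1.    ]] 304.5295850956527 250.61503145425385 193.98264931815777
```

View pics/w0.png

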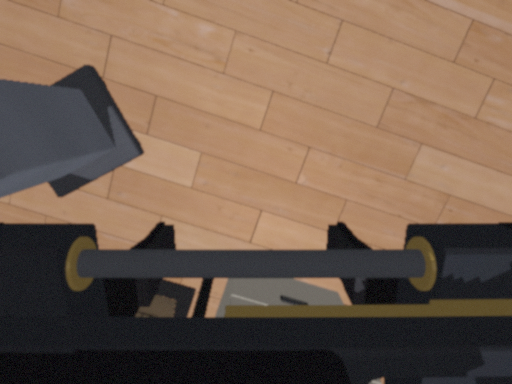

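The wrist picture shows the gripper body wide along the closing axis (dark band across all columns, rows 220–384), so the body's 190 mm lies along tool y.

>>> play_rows(
  increments="0 0 0.14 -0.048 -0.02 -0.015 1;0 0 0.28 -0.096 -0.04 -0.03 1;0 0 0.42 -0.144 -0.06 -0.045 1;0 0 0.56 -0.192 -0.08 -0.06 1;0 0 0.7 -0.24 -0.1 -0.075 1;0 0 0.84 -0.288 -0.12 -0.09 1;0 0 0.98 -0.336 -0.14 -0.105 1;0 0 1.12 -0.38 -0.154 -0.118 1",
)

```text
time: 0.95
ee_pos: [0.5343, 0.2664, 0.334]
eef_rot: [0.715, 0.699, 0.0, -0.0]
ft_force: [1.0, 0.9, 0.3]
width: 0.0871
grip_force: 0.0
```

```bash
python3 - <<'E'
from h import *
from bench import *
s=read_state();R=Ro.from_quat(s["eef_rot"]);p=s["ee_pos"]
print(s["time"],p,s["joint_positions"])
print(go(p,R,sh(-.075,0,.30),tool(X)))
E
```

```text
0.95 [0.5343 0.2664 0.334 ] [-0.7705  0.236   0.2883  1.3648 -0.0668  1.55   -0.5101]
[-0.0001 -0.0003  1.1078 -0.5114 -0.0752  0.0338]
```

>>> play_rows(
  increments="0 0 0.14 -0.047 -0.007 0.005 1;0 0 0.28 -0.094 -0.015 0.01 0.9;0 0 0.42 -0.141 -0.023 0.015 0.8;0 0 0.56 -0.188 -0.03 0.02 0.7;0 0 0.7 -0.235 -0.037 0.025 0.6;0 0 0.84 -0.282 -0.045 0.03 0.5;0 0 0.98 -0.329 -0.053 0.035 0.45;0 0 1.11 -0.376 -0.06 0.04 0.45",
)

```text
time: 1.75
ee_pos: [0.4666, -0.1086, 0.293]
eef_rot: [0.976, 0.218, 0.0, -0.0]
ft_force: [0.5, -0.2, -0.3]
width: 0.042
grip_force: 0.0
```

>>> play_rows(
  increments="0 0 0 -0.045 0.04 0 0.45;0 0 0 -0.09 0.06 0 0.45;0 0 0 -0.09 0.08 0 0.45;0 0 0 -0.09 0.08 0 0.45",
)

```text
time: 2.15
ee_pos: [0.4194, -0.2213, 0.2935]
eef_rot: [0.976, 0.218, 0.001, 0.0]
ft_force: [-0.3, 0.8, 0.6]
width: 0.0394
grip_force: 0.0
```

```bash
cat > st.py <<'E'
from h import *
from bench import *
import sys
s=read_state();R=Ro.from_quat(s["eef_rot"]);p=s["ee_pos"]
d=p-ROW;print("t",s["time"],"p",p,"shaker xyz",np.array([d@X-.02,d@Y,d[2]]),"j",s["joint_positions"],"F",s["ft_force"],"w",s["width"],s["grip_force"])
E
python3 - <<'E'
from st import *
print(go(p,R,sh(-.075,0,.30),tool(X)))
w=camera("wrist");sc=camera("scene")
cv2.imwrite("pics/w1.png",np.hstack([w["color"][:,:,::-1]])); cv2.imwrite("pics/s1.png",sc["color"][:,:,::-1])
E
```

```text
t 2.15 p [ 0.4194 -0.2213  0.2935] shaker xyz [-0.1071 -0.0164  0.2935] j [-0.3778 -0.0944  0.7293  1.7601  0.0628  1.4512 -0.7899] F [-0.3128  0.7691  0.5863] w 0.03937914207387112 0.0
[ 0.0004 -0.0011 -0.0022  0.0165  0.032  -0.0065]
```

View pics/w1.png

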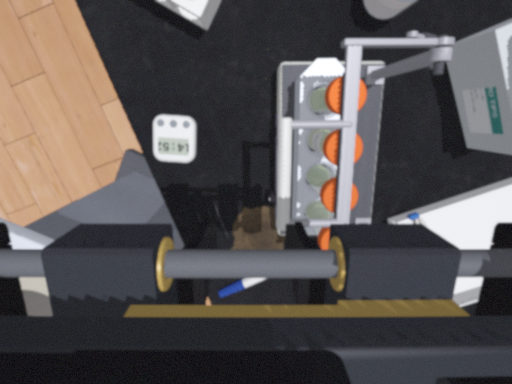

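The wrist view shows the shaker aligned with the tool. The handle bar is at column ~286 (rows 118–228), caps are at about (346,95), (343,147), (339,195), and the timer is at (174,138), clear of the path.

```bash
python3 - <<'E'
from st import *
w=camera("wrist");T=np.eye(4);T[:3,:3]=R.as_matrix();T[:3,3]=p;T=T@w["mount"]
f=lambda P:np.c_[(P-ROW)@X-.02,(P-ROW)@Y]
print("handle (x -.075)",f(onz(w,[(287,122),(286,150),(285,222)],.187,T)))
print("caps (x -.02, y .069 .023 -.023)",f(onz(w,[(346,95),(343,147),(339,195)],.1715,T)))
E
```

```text
t 2.25 p [ 0.4206 -0.2176  0.293 ] shaker xyz [-0.1099 -0.0138  0.293 ] j [-0.3805 -0.094   0.7239  1.7611  0.0625  1.4517 -0.793 ] F [-0.4323  0.4518  0.2061] w 0.039012190825463935 0.0
handle (x -.075) [[-0.0789  0.0505]
 [-0.079   0.0264]
 [-0.0777 -0.0408]]
caps (x -.02, y .069 .023 -.023) [[-0.0252  0.0738]
 [-0.0243  0.0276]
 [-0.0244 -0.0186]]
```

>>> play_rows(
  increments="0 0 0 0.008 0.017 0 0.45;0 0 0 0.016 0.033 0 0.45;0 0 0 0.016 0.033 0 0.45;0 0 0 0.016 0.033 0 0.45;0 0 0 0.016 0.033 0 0.45;0 0 0 0.016 0.033 0 0.45",
)

```text
time: 2.9
ee_pos: [0.4491, -0.24, 0.2933]
eef_rot: [0.975, 0.221, 0.0, -0.0]
ft_force: [-0.2, -0.5, -0.7]
width: 0.0392
grip_force: 0.0
```

```bash
python3 - <<'E'
from st import *
w=camera("wrist");cv2.imwrite("pics/w2.png",w["color"][:,:,::-1]);np.save("pics/w2.npy",[w,s],allow_pickle=True)
E
```

```text
t 2.9 p [ 0.4491 -0.24    0.2933] shaker xyz [-0.0775  0.0024  0.2933] j [-0.3582  0.021   0.7837  1.6826 -0.0157  1.4442 -0.6979] F [-0.2316 -0.5221 -0.6581] w 0.03919069865731725 0.0
```

View pics/w2.png

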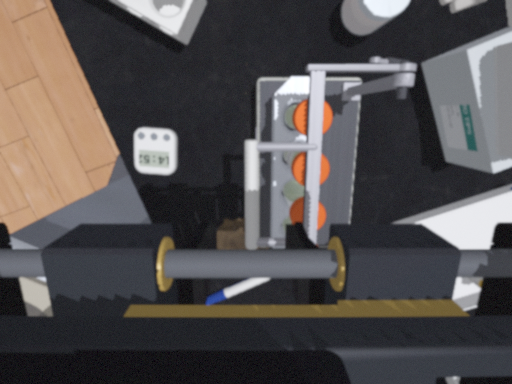

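Settled picture: the handle bar is at column ~252 (rows 141–247), caps at (312,117), (310,168), (307,213). The finger centre line is at column ~250, so the bar lies under the grip.

```bash
python3 - <<'E'
from h import *
w,s=np.load("pics/w2.npy",allow_pickle=True);T=np.eye(4);R=Ro.from_quat(s["eef_rot"]);T[:3,:3]=R.as_matrix();T[:3,3]=s["ee_pos"];T=T@w["mount"]
f=lambda P:np.c_[(P-ROW)@X-.02,(P-ROW)@Y]
print("handle (x -.075)",f(onz(w,[(252.5,143),(252,180),(251,244)],.187,T)))
print("caps (x -.02, y .069 .023 -.023)",f(onz(w,[(312,117),(310,168),(307,213)],.1715,T)))
E
```

```text
handle (x -.075) [[-0.0761  0.0487]
 [-0.0763  0.0156]
 [-0.0769 -0.047 ]]
caps (x -.02, y .069 .023 -.023) [[-0.0221  0.0709]
 [-0.0215  0.0241]
 [-0.022  -0.0207]]
```

>>> play_rows(
  increments="0 0 0 0 0.001 0.03 0.33;0 0 0 0 0.001 0.06 0.33;0 0 0 0 0.001 0.085 0.33;0 0 0 0 0.001 0.105 0.33;0 0 0 0 0.001 0.12 0.33;0 0 0 0 0.001 0.125 0.33;0 0 0 0 0.001 0.125 0.33;0 0 0 0 0.001 0.125 0.33",
)

```text
time: 3.75
ee_pos: [0.4501, -0.2416, 0.169]
eef_rot: [0.975, 0.221, 0.001, 0.0]
ft_force: [0.3, 0.1, 0.3]
width: 0.0289
grip_force: 0.0
```

>>> play_rows(
  increments="0 0 0 0 0 0 0.1;0 0 0 0 0 0 0;0 0 0 0 0 0 0;0 0 0 0 0 0 0;0 0 0 0 0 0 0",
  grip_force=12,
)

```text
time: 4.25
ee_pos: [0.4495, -0.2404, 0.1684]
eef_rot: [0.975, 0.221, -0.0, -0.001]
ft_force: [-4.5, 4.6, 5.4]
width: 0.0115
grip_force: 12.0
```

```bash
python3 - <<'E'
from st import *
import math
r=.127
p0=p.copy()
# circle increments from closed: tool y (shaker X) and tool z (down)
for th in np.arange(.1,1.75,.1): print(round(th,2),np.round([r*(1-math.cos(th)),-r*math.sin(th)],3))
E
```

```text
t 4.25 p [ 0.4495 -0.2404  0.1684] shaker xyz [-0.077   0.0026  0.1684] j [-0.3252  0.1308  0.7924  1.8673 -0.1019  1.1858 -0.6238] F [-4.5383  4.5622  5.3929] w 0.011468336428648283 12.000838816165924
0.1 [ 0.001 -0.013]
0.2 [ 0.003 -0.025]
0.3 [ 0.006 -0.038]
0.4 [ 0.01  -0.049]
0.5 [ 0.016 -0.061]
0.6 [ 0.022 -0.072]
0.7 [ 0.03  -0.082]
0.8 [ 0.039 -0.091]
0.9 [ 0.048 -0.099]
1.0 [ 0.058 -0.107]
1.1 [ 0.069 -0.113]
1.2 [ 0.081 -0.118]
1.3 [ 0.093 -0.122]
1.4 [ 0.105 -0.125]
1.5 [ 0.118 -0.127]
1.6 [ 0.131 -0.127]
1.7 [ 0.143 -0.126]
```

>>> play_rows(
  increments="0 0 0 0 0.001 -0.013 0;0 0 0 0 0.003 -0.025 0;0 0 0 0 0.006 -0.038 0;0 0 0 0 0.01 -0.049 0;0 0 0 0 0.016 -0.061 0;0 0 0 0 0.022 -0.072 0;0 0 0 0 0.03 -0.082 0;0 0 0 0 0.039 -0.091 0",
)

```text
time: 5.05
ee_pos: [0.4658, -0.2738, 0.2609]
eef_rot: [0.975, 0.222, -0.001, -0.003]
ft_force: [-9.0, 12.2, 11.1]
width: 0.0116
grip_force: 12.0
```

```bash
python3 -c "from st import *"
```

```text
t 5.05 p [ 0.4658 -0.2738  0.2609] shaker xyz [-0.0398  0.0031  0.2609] j [-0.2846  0.1475  0.8233  1.6595 -0.114   1.3881 -0.569 ] F [-9.0136 12.1663 11.0701] w 0.011603078016155295 11.998655274510384
```

>>> play_rows(
  increments="0 0 0 0 0.0075 -0.0095 0;0 0 0 0 0.0175 -0.0175 0;0 0 0 0 0.0285 -0.0235 0;0 0 0 0 0.0405 -0.0285 0;0 0 0 0 0.0525 -0.0325 0",
)

```text
time: 5.55
ee_pos: [0.4899, -0.3243, 0.2935]
eef_rot: [0.975, 0.221, 0.001, 0.0]
ft_force: [0.5, 1.7, 0.5]
width: 0.0116
grip_force: 12.0
```

```bash
python3 -c "from st import *"
```

```text
t 5.55 p [ 0.4899 -0.3243  0.2935] shaker xyz [0.0162 0.0033 0.2935] j [-0.1728  0.2739  0.8469  1.49   -0.2062  1.4683 -0.4487] F [0.5003 1.6687 0.5217] w 0.011578248817067356 11.9998799264431
```

>>> play_rows(
  increments="0 0 0 0 0.012 -0.003 0;0 0 0 0 0.025 -0.005 0;0 0 0 0 0.038 -0.005 0;0 0 0 0 0.045 -0.005 0;0 0 0 0 0.045 -0.005 0;0 0 0 0 0.045 -0.005 0",
)

```text
time: 6.15
ee_pos: [0.5088, -0.365, 0.2976]
eef_rot: [0.975, 0.221, 0.001, 0.001]
ft_force: [2.3, -0.5, 4.0]
width: 0.0111
grip_force: 12.0
```

```bash
python3 -c "from st import *"
```

```text
t 6.15 p [ 0.5088 -0.365   0.2976] shaker xyz [0.061  0.003  0.2976] j [-0.0641  0.3841  0.8426  1.3745 -0.2842  1.5053 -0.3666] F [ 2.3003 -0.5268  3.9873] w 0.011126379715292869 12.007933259010315
```

>>> play_rows(
  increments="0 0 0 0 0 0 0.3;0 0 0 0 0 0 0.5;0 0 0 0 0 0 0.5;0 0 0 0 0 0 0.5;0 0 0 0 0 -0.02 0.5;0 0 0 0 0 -0.05 0.5;0 0 0 0 0 -0.08 0.5;0 0 0 0 0 -0.1 0.5",
)

```text
time: 6.95
ee_pos: [0.5083, -0.3647, 0.3986]
eef_rot: [0.975, 0.221, 0.0, 0.0]
ft_force: [0.4, 0.0, 0.5]
width: 0.0438
grip_force: 0.0
```

>>> play_rows(
  increments="0 0 0 0.02 -0.04 0 0.5;0 0 0 0.02 -0.08 0 0.5;0 0 0 0.02 -0.12 0 0.5;0 0 0 0.02 -0.16 0 0.5;0 0 0 0.02 -0.2 0 0.5;0 0 0 0.02 -0.2 0 0.5;0 0 0 0.02 -0.2 0 0.5;0 0 0 0.02 -0.2 0 0.5",
)

```text
time: 7.75
ee_pos: [0.4404, -0.1766, 0.3966]
eef_rot: [0.976, 0.22, -0.0, 0.0]
ft_force: [0.2, 0.1, -0.9]
width: 0.0433
grip_force: 0.0
```

```bash
python3 - <<'E'
from st import *
w=camera("wrist");t=camera("top");sc=camera("scene");np.save("pics/w3.npy",[w,s,t,sc],allow_pickle=True)
a=cv2.resize(t["color"][130:270,240:400,::-1],(400,350),interpolation=cv2.INTER_CUBIC)
b=cv2.resize(sc["color"][130:330,195:360,::-1],(330,400),interpolation=cv2.INTER_CUBIC)
c=np.zeros((600,730,3),np.uint8);c[:350,:400]=a;c[:400,400:]=b;c[350:,:400]=cv2.resize(w["color"][:224,:400,::-1],(400,250))
cv2.imwrite("pics/m3.png",c)
E
```

```text
t 7.75 p [ 0.4404 -0.1766  0.3966] shaker xyz [-0.1386  0.0216  0.3966] j [-0.5052 -0.1007  0.7339  1.5524  0.0679  1.6642 -0.8948] F [ 0.2481  0.1145 -0.8643] w 0.04328824756864305 0.0
```

View pics/m3.png

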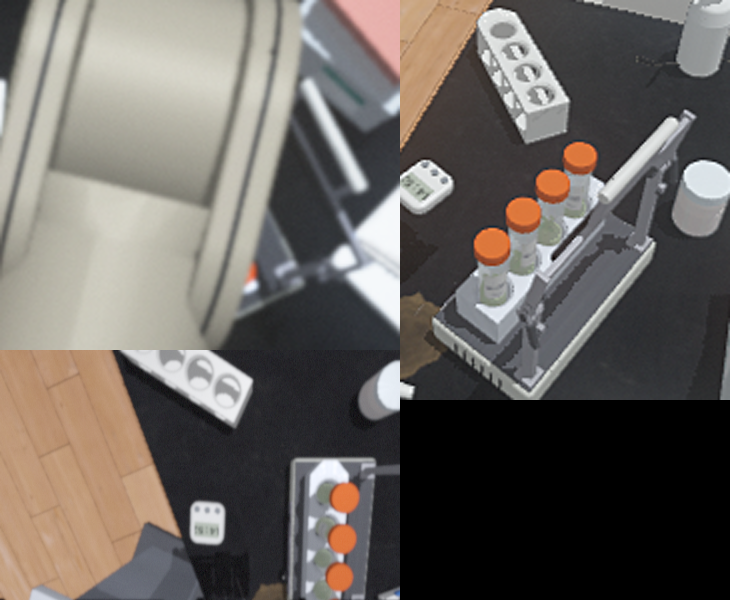

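The montage shows the frame standing open on its own. All four caps are now unobstructed in the scene view at about (580,157), (552,185), (523,214), (491,246) in montage pixels, and nothing else has moved. Next I'll locate the caps precisely by silhouette centroid.

```bash
python3 - <<'E'
from h import *
w,s,t,sc=np.load("pics/w3.npy",allow_pickle=True)
T=np.eye(4);R=Ro.from_quat(s["eef_rot"]);T[:3,:3]=R.as_matrix();T[:3,3]=s["ee_pos"];T=T@w["mount"]
f=lambda P:np.c_[(P-ROW)@X-.02,(P-ROW)@Y]
for n,c,M in(("scene",sc,None),("wrist",w,T)):
    hsv=cv2.cvtColor(c["color"],cv2.COLOR_RGB2HSV)
    m=cv2.inRange(hsv,(4,150,100),(17,255,255)); m=cv2.morphologyEx(m,cv2.MORPH_OPEN,np.ones((2,2)))
    k,l,st,ce=cv2.connectedComponentsWithStats(m)
    i=[j for j in range(1,k) if st[j,4]>60]
    P=onz(c,ce[i],.1715,M);print(n,ce[i],st[i,4]);print(f(P));print(line(P))
E
```

```text
scene [[285.536  209.5946]
 [271.8276 223.5043]
 [257.108  238.024 ]
 [241.5914 253.8889]] [222 232 250 279]
[[-0.0185  0.07  ]
 [-0.0182  0.0235]
 [-0.0185 -0.0225]
 [-0.0181 -0.0688]]
(array([ 0.4727, -0.2943]), array([-0.0418, -0.0198]), np.float64(25.390706555057104))
wrist [[345.3311 132.7042]
 [342.9174 169.6202]
 [339.8475 203.699 ]
 [331.6171 236.7138]] [595 545 505 269]
[[-0.0201  0.0697]
 [-0.0194  0.0227]
 [-0.0198 -0.0232]
 [-0.0274 -0.0705]]
(array([ 0.4705, -0.2917]), array([-0.0431, -0.0179]), np.float64(22.548900224290836))
```

```bash
cat >> h.py <<'E'
G=.019
def pose(g,az,lean=np.radians(32)):  # grasp point g, tool-y azimuth deg, tip points toward az+90
    a=np.radians(az);y=np.array([np.cos(a),np.sin(a),0]);o=np.array([-y[1],y[0],0])
    z=np.array([0,0,-1])*np.cos(lean)+o*np.sin(lean);R=Ro.from_matrix(np.c_[np.cross(y,z),y,z])
    return np.array(g)+G*z,R
AZ=np.degrees(np.arctan2(Y[1],Y[0]))-135   # choice A in shaker
def tube(k): return sh(-.0195,.069-.046*(k-1),0)
RC=np.array([.5944,0,0]);RY=np.array([np.cos(np.radians(86.7)),np.sin(np.radians(86.7)),0])
def place(k): return RC+RY*(.069-.046*(k-1))
UP=lambda z:np.array([0,0,z])
E
python3 - <<'E'
from st import *
p1,R1=pose(tube(1)+UP(.29),AZ);print(AZ,p1,R1.as_matrix())
print(go(p,R,p1,R1))
E
```

```text
t 7.9 p [ 0.4405 -0.1766  0.3964] shaker xyz [-0.1384  0.0217  0.3964] j [-0.5047 -0.0997  0.7337  1.5522  0.0679  1.6642 -0.8953] F [-0.6766  0.2055 -0.7138] w 0.043387708262184195 0.0
-109.71651982868138 [ 0.5436 -0.2674  0.2739] [[ 0.7983 -0.3374  0.4989]
 [-0.2861 -0.9414 -0.1788]
 [ 0.5299  0.     -0.848 ]]
[-0.2189  0.5301  0.766   0.0544  0.1261  0.1225]
```

>>> play_rows(
  increments="-0.03 0.07 0.1 0.005 0.01 0 0.5;-0.06 0.14 0.2 0.01 0.02 0 0.5;-0.09 0.21 0.3 0.015 0.03 0 0.5;-0.12 0.28 0.4 0.02 0.04 0 0.5;-0.15 0.36 0.5 0.025 0.05 0 0.5;-0.18 0.44 0.62 0.03 0.06 0 0.5;-0.219 0.53 0.766 0.03 0.07 0 0.5;-0.219 0.53 0.766 0.03 0.07 0 0.5",
)

```text
time: 8.7
ee_pos: [0.497, -0.2273, 0.3958]
eef_rot: [0.946, -0.167, 0.273, 0.047]
ft_force: [0.1, 0.5, -0.4]
width: 0.0435
grip_force: 0.0
```

```bash
python3 - <<'E'
from st import *
p1,R1=pose(tube(1)+UP(.25),AZ)
print(go(p,R,p1,R1))
E
```

```text
t 8.7 p [ 0.497  -0.2273  0.3958] shaker xyz [-0.0685  0.0512  0.3958] j [-0.2962 -0.3989  0.46    1.8775  0.296   1.0766 -1.8061] F [ 0.1077  0.5338 -0.3986] w 0.043476053108095214 0.0
[ 0.0006 -0.0019 -0.0048 -0.0374  0.0221  0.1676]
```

>>> play_rows(
  increments="0 0 -0.005 -0.01 0.006 0.04 0.5;0 0 -0.005 -0.02 0.012 0.08 0.5;0 0 -0.005 -0.028 0.016 0.12 0.5;0 0 -0.005 -0.035 0.02 0.15 0.5;0 0 -0.005 -0.037 0.022 0.168 0.5;0 0 -0.005 -0.037 0.022 0.168 0.5;0 0 -0.005 -0.037 0.022 0.168 0.5;0 0 -0.005 -0.037 0.022 0.168 0.5",
)

```text
time: 9.5
ee_pos: [0.5451, -0.2662, 0.236]
eef_rot: [0.947, -0.161, 0.273, 0.047]
ft_force: [-1.0, 0.2, 0.4]
width: 0.0436
grip_force: 0.0
```

```bash
python3 - <<'E'
from st import *
for z in(.21,.176):
  p1,R1=pose(tube(1)+UP(z),AZ);print(z,go(p,R,p1,R1))
w=camera("wrist");sc=camera("scene");np.save("pics/w4.npy",[w,s,sc],allow_pickle=True)
c=np.zeros((450,800,3),np.uint8);c[:300,:400]=cv2.resize(w["color"][:,:,::-1],(400,300));c[:,400:]=cv2.resize(sc["color"][100:325,190:390,::-1],(400,450),interpolation=cv2.INTER_CUBIC)
cv2.imwrite("pics/m4.png",c)
E
```

```text
t 9.5 p [ 0.5451 -0.2662  0.236 ] shaker xyz [-0.0128  0.078   0.236 ] j [-0.3651 -0.1774  0.7047  2.0482  0.1637  0.672  -1.6428] F [-0.9879  0.2055  0.4292] w 0.04360201286619248 0.0
0.21 [-0.0019 -0.002   0.0059 -0.0232  0.0016  0.0351]
0.176 [-0.0019 -0.002   0.0059 -0.0413  0.0015  0.0639]
```

View pics/m4.png

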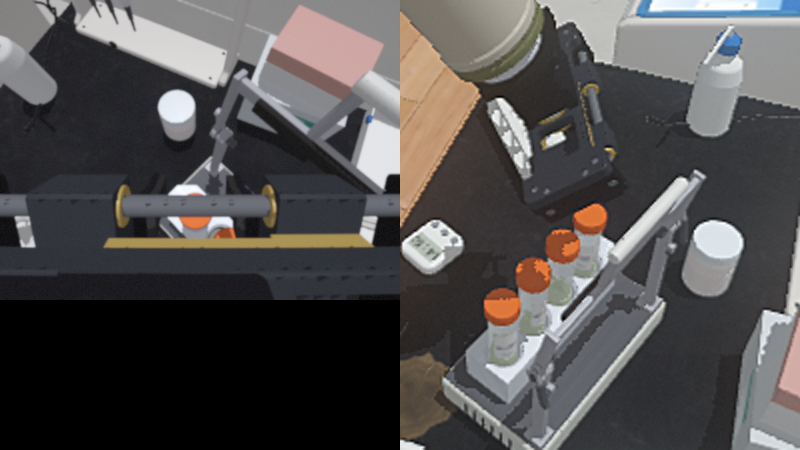

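The scene picture shows the leaned gripper above tube 1 with its body clear of the open frame. In the wrist picture, cap 1 sits centred between the fingers at (197,212). Descending.

>>> play_rows(
  increments="0 0 0.005 -0.012 0.001 0.018 0.5;0 0 0.005 -0.023 0.0015 0.035 0.5;0 0 0.005 -0.032 0.0015 0.05 0.5;0 0 0.005 -0.041 0.0015 0.064 0.5;0 0 0.005 -0.041 0.0015 0.064 0.5;0 0 0.005 -0.041 0.0015 0.064 0.5",
)

```text
time: 10.2
ee_pos: [0.5438, -0.2671, 0.1595]
eef_rot: [0.947, -0.164, 0.272, 0.046]
ft_force: [1.0, -0.1, 1.2]
width: 0.0432
grip_force: 0.0
```

```bash
python3 - <<'E'
from st import *
p1,R1=pose(tube(1)+UP(.176),AZ);print(go(p,R,p1,R1))
E
```

```text
t 10.2 p [ 0.5438 -0.2671  0.1595] shaker xyz [-0.0125  0.0764  0.1595] j [-0.4006 -0.0652  0.7946  2.1455  0.0246  0.483  -1.5253] F [ 1.0003 -0.1326  1.2042] w 0.0431780386098127 0.0
[-0.0021 -0.0012  0.0013  0.0001  0.0003 -0.0004]
```

>>> play_rows(
  increments="0 0 0 0 0 0 0.3;0 0 0 0 0 0 0.25;0 0 0 0 0 0 0.25;0 0 0 0 0 0 0.25;0 0 0 0 0 0 0.25",
  grip_force=25,
)

```text
time: 10.7
ee_pos: [0.5443, -0.2673, 0.1597]
eef_rot: [0.947, -0.164, 0.273, 0.046]
ft_force: [-0.4, 0.3, 4.8]
width: 0.0332
grip_force: 25.0
```

```bash
python3 - <<'E'
from st import *
E
```

```text
t 10.7 p [ 0.5443 -0.2673  0.1597] shaker xyz [-0.0121  0.0768  0.1597] j [-0.4009 -0.0648  0.795   2.1454  0.0232  0.4812 -1.5241] F [-0.3724  0.282   4.7504] w 0.0332407302892511 24.965258703202835
```

>>> play_rows(
  increments="0 0 0 0.0026 0 -0.0042 0.25;0 0 0 0.008 0 -0.0127 0.25;0 0 0 0.0133 0 -0.0212 0.25;0 0 0 0.0186 0 -0.0297 0.25;0 0 0 0.0239 0 -0.0382 0.25;0 0 0 0.0292 0 -0.0467 0.25;0 0 0 0.0345 0 -0.0552 0.25;0 0 0 0.0398 0 -0.0636 0.25",
)

```text
time: 11.5
ee_pos: [0.5434, -0.2672, 0.2346]
eef_rot: [0.947, -0.164, 0.272, 0.046]
ft_force: [0.4, -0.1, 0.2]
width: 0.0331
grip_force: 25.0
```

```bash
python3 - <<'E'
from st import *
for az in (-138,-150,-165):
    p1,R1=pose(place(1)+UP(.126+.09),az);print(az,p1,go(p,R,p1,R1))
sc=camera("scene");np.save("pics/w5.npy",[s,sc],allow_pickle=True)
hsv=cv2.cvtColor(sc["color"],cv2.COLOR_RGB2HSV);m=cv2.inRange(hsv,(4,150,60),(17,255,255))
cv2.imwrite("pics/m5.png",cv2.resize(sc["color"][90:290,190:390,::-1],(600,600),interpolation=cv2.INTER_CUBIC))
E
```

```text
t 11.5 p [ 0.5434 -0.2672  0.2346] shaker xyz [-0.0126  0.0761  0.2346] j [-0.3696 -0.1798  0.712   2.0512  0.165   0.6713 -1.6451] F [ 0.3922 -0.0943  0.218 ] w 0.033079765791781214 24.954448965509073
-138 [0.6051 0.0614 0.1999] [-0.2637 -0.0005  0.4198 -0.0628 -0.3302  0.0021]
-150 [0.6034 0.0602 0.1999] [-0.3748 -0.0003  0.5973 -0.0638 -0.3285  0.0014]
-165 [0.601  0.0592 0.1999] [-0.5136 -0.0002  0.8193 -0.0654 -0.3267  0.0004]
```

View pics/m5.png

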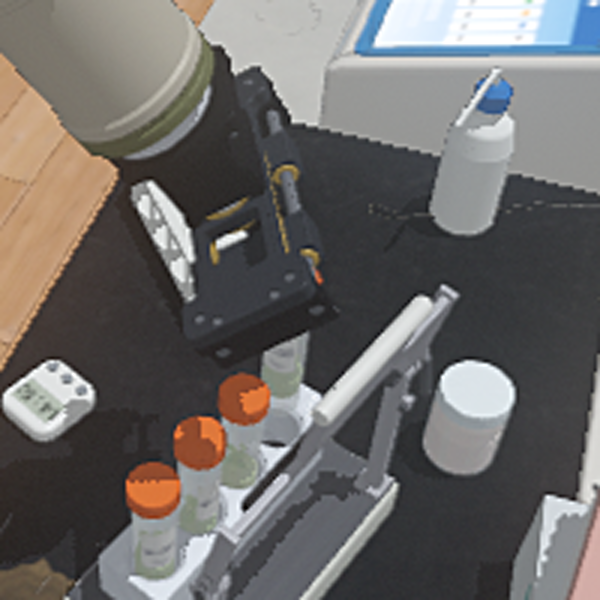

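```bash
python3 - <<'E'
from st import *
pm,Rm=pose(np.array([.58,-.06,.25]),-65); print(go(p,R,pm,Rm))
p1,R1=pose(place(1)+UP(.126+.08),-20); print(go(pm,Rm,p1,R1))
E
```

```text
t 11.55 p [ 0.5442 -0.2675  0.2364] shaker xyz [-0.012   0.0766  0.2364] j [-0.3694 -0.1809  0.7114  2.0488  0.1655  0.6722 -1.6456] F [ 0.5873 -0.4768  2.7308] w 0.033187065726303464 24.95647993415332
[ 0.4124 -0.0034 -0.6603 -0.0258 -0.2146 -0.0129]
[ 0.4162  0.     -0.6661  0.0345 -0.1162  0.0734]
```

>>> play_rows(
  increments="0 0 0 -0.002 -0.015 -0.001 0.25;0 0 0 -0.006 -0.05 -0.003 0.25;0.07 0 -0.11 -0.01 -0.085 -0.005 0.25;0.14 0 -0.22 -0.014 -0.12 -0.007 0.25;0.21 0 -0.33 -0.018 -0.15 -0.009 0.25;0.28 0 -0.44 -0.021 -0.18 -0.011 0.25;0.35 0 -0.55 -0.024 -0.2 -0.012 0.25;0.41 0 -0.66 -0.026 -0.215 -0.013 0.25",
)

```text
time: 12.35
ee_pos: [0.5883, -0.0535, 0.2313]
eef_rot: [0.938, 0.211, 0.27, -0.06]
ft_force: [-0.1, 0.5, -1.7]
width: 0.0328
grip_force: 25.0
```

>>> play_rows(
  increments="0.05 0 -0.08 0.003 -0.01 0.006 0.25;0.11 0 -0.18 0.008 -0.027 0.017 0.25;0.18 0 -0.29 0.014 -0.047 0.03 0.25;0.25 0 -0.4 0.02 -0.068 0.043 0.25;0.32 0 -0.51 0.026 -0.088 0.056 0.25;0.38 0 -0.61 0.031 -0.105 0.067 0.25;0.416 0 -0.666 0.0345 -0.116 0.073 0.25;0.416 0 -0.666 0.0345 -0.116 0.073 0.25",
)

```text
time: 13.15
ee_pos: [0.6011, 0.0804, 0.186]
eef_rot: [0.787, 0.553, 0.224, -0.157]
ft_force: [0.4, -0.7, -0.6]
width: 0.0329
grip_force: 25.0
```

```bash
python3 - <<'E'
from st import *
p1,R1=pose(place(1)+UP(.126+.08),-20); print(go(p,R,p1,R1))
w=camera("wrist");sc=camera("scene");t=camera("top");s=read_state();np.save("pics/w6.npy",[w,s,sc,t],allow_pickle=True)
c=np.zeros((450,800,3),np.uint8);c[:300,:400]=cv2.resize(w["color"][:,:,::-1],(400,300));c[:,400:]=cv2.resize(sc["color"][85:310,190:390,::-1],(400,450),interpolation=cv2.INTER_CUBIC)
c[300:,:]=np.where(c[300:,:]==0,c[300:,:],c[300:,:]);c[300:450,:400]=cv2.resize(t["color"][120:270,100:400,::-1],(400,150))
cv2.imwrite("pics/m6.png",c)
E
```

```text
t 13.15 p [0.6011 0.0804 0.186 ] shaker xyz [-0.3023  0.2767  0.186 ] j [-0.7437  0.3432  0.9992  1.8245 -0.9121  1.2202  0.2467] F [ 0.3849 -0.6951 -0.5964] w 0.032887254940824256 24.9558720090954
[-0.0011  0.003   0.002   0.0006  0.0013 -0.0042]
```

View pics/m6.png

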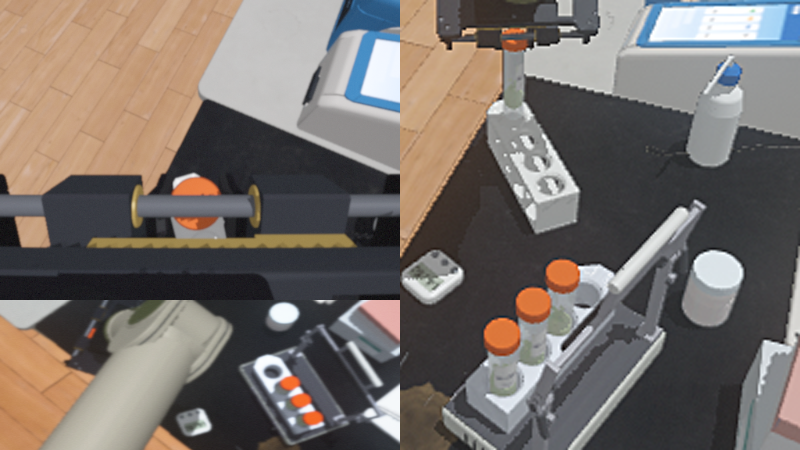

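The tube hangs above rack place 1: in the scene view the cap is at montage (515,38) and the foot near (513,108). The rest is undisturbed. I'll check the tube's midline against a vertical projection.

```bash
python3 - <<'E'
from h import *
w,s,sc,t=np.load("pics/w6.npy",allow_pickle=True)
R=Ro.from_quat(s["eef_rot"]);g=s["ee_pos"]-G*R.as_matrix()[:,2];print("grasp",g,"place",place(1),s["ee_pos"])
T=sc["camera_from_world"]
def prj(P): return cv2.projectPoints(np.array([P],float),cv2.Rodrigues(T[:3,:3])[0],T[:3,3],K(sc),np.array([sc["k1"],0,0,0,0.]))[0][0,0]
for z in(.088,.10,.13,.16,.21):
    print(z,prj([g[0],g[1],z]))
v=sc["color"]
for r in(112,116,120,124,128,132): print(r,[int(x) for x in v[r,232:262].astype(int).sum(1)//3])
E
```

```text
grasp [0.5976 0.0684 0.2037] place [0.5984 0.0689 0.    ] [0.6011 0.0778 0.1876]
0.088 [246.1544 137.5222]
0.1 [246.1532 134.17  ]
0.13 [246.1501 125.5291]
0.16 [246.1467 116.4956]
0.21 [246.1407 100.4919]
112 [152, 154, 158, 162, 161, 158, 156, 158, 163, 88, 139, 147, 144, 141, 140, 141, 140, 140, 138, 134, 190, 193, 191, 189, 188, 188, 188, 188, 189, 190]
116 [154, 154, 155, 155, 152, 151, 152, 155, 161, 89, 139, 147, 143, 141, 140, 137, 139, 137, 136, 134, 187, 189, 188, 188, 189, 189, 189, 188, 188, 188]
120 [155, 153, 149, 148, 150, 150, 150, 153, 164, 88, 140, 148, 144, 141, 139, 140, 146, 152, 150, 143, 188, 192, 189, 189, 189, 189, 189, 190, 189, 190]
124 [153, 150, 152, 153, 154, 156, 164, 171, 181, 97, 140, 148, 142, 139, 141, 144, 137, 109, 128, 151, 96, 53, 50, 52, 50, 44, 90, 94, 89, 83]
128 [151, 151, 151, 152, 153, 155, 157, 159, 140, 79, 144, 148, 134, 126, 126, 131, 152, 153, 152, 154, 81, 51, 58, 61, 62, 61, 59, 63, 63, 63]
132 [155, 156, 158, 159, 160, 135, 153, 96, 46, 75, 131, 134, 134, 133, 134, 134, 137, 140, 145, 150, 82, 56, 61, 61, 61, 62, 61, 60, 62, 63]
```

```bash
python3 - <<'E'
from st import *
for z in (.165,.138,.136):
  p1,R1=pose(place(1)+UP(z),-20); print(go(p,R,p1,R1))
E
```

```text
t 13.3 p [0.6011 0.0778 0.1876] shaker xyz [-0.3     0.2755  0.1876] j [-0.7446  0.3383  1.004   1.8269 -0.911   1.2184  0.2444] F [ 1.0369  0.505  -0.427 ] w 0.032710545487762435 24.956550844672165
[ 0.0039  0.0011 -0.0028 -0.0198  0.0005  0.0332]
[ 0.0039  0.0011 -0.0028 -0.0341  0.0004  0.0561]
[ 0.0039  0.0011 -0.0028 -0.0352  0.0004  0.0578]
```

>>> play_rows(
  increments="0 0 0 -0.006 0 0.01 0.25;0 0 0 -0.012 0 0.02 0.25;0 0 0 -0.018 0 0.03 0.25;0 0 0 -0.024 0 0.04 0.25;0 0 0 -0.029 0 0.048 0.25;0 0 0 -0.033 0 0.0545 0.25;0 0 0 -0.0352 0 0.058 0.25;0 0 0 -0.0352 0 0.058 0.25",
)

```text
time: 14.1
ee_pos: [0.6019, 0.0797, 0.1197]
eef_rot: [0.788, 0.551, 0.226, -0.157]
ft_force: [-0.9, 0.2, 2.3]
width: 0.0334
grip_force: 25.0
```

```bash
python3 - <<'E'
from st import *
print("foot z",p[2]-G*R.as_matrix()[2,2]-.1278, "grasp",p-G*R.as_matrix()[:,2])
E
```

```text
t 14.1 p [0.6019 0.0797 0.1197] shaker xyz [-0.3013  0.2771  0.1197] j [-0.6772  0.4375  0.9354  1.8847 -1.0262  1.1544  0.3749] F [-0.8526  0.193   2.3238] w 0.03337098453397905 25.006535891006934
foot z 0.008059408510866839 grasp [0.5984 0.0702 0.1359]
```

>>> play_rows(
  increments="0 0 0 0 0 0 0.35;0 0 0 0 0 0 0.5;0 0 0 0 0 0 0.5;0 0 0 0.005 0 -0.008 0.5;0 0 0 0.016 0 -0.025 0.5;0 0 0 0.032 0 -0.051 0.5;0 0 0 0.045 0 -0.072 0.5;0 0 0 0.053 0 -0.085 0.5",
)

```text
time: 14.9
ee_pos: [0.6018, 0.0793, 0.2222]
eef_rot: [0.788, 0.551, 0.227, -0.157]
ft_force: [0.2, 0.2, -0.5]
width: 0.0437
grip_force: 0.0
```

```bash
python3 - <<'E'
from st import *
pm,Rm=pose(np.array([.57,-.07,.27]),-65); print(go(p,R,pm,Rm))
p1,R1=pose(tube(2)+UP(.25),AZ);print(go(pm,Rm,p1,R1))
p2,R1=pose(tube(2)+UP(.176),AZ);print(go(p1,R1,p2,R1))
sc=camera("scene")
cv2.imwrite("pics/m7.png",cv2.resize(sc["color"][85:310,190:390,::-1],(533,600),interpolation=cv2.INTER_CUBIC))
E
```

```text
t 14.9 p [0.6018 0.0793 0.2222] shaker xyz [-0.301   0.2769  0.2222] j [-0.7769  0.2957  1.0309  1.7875 -0.8619  1.2547  0.1828] F [ 0.2178  0.1605 -0.5201] w 0.043651068955417906 0.0
[-0.4126 -0.0016  0.6661 -0.1054  0.0286 -0.1032]
[-0.4136 -0.      0.6619 -0.1492  0.1679 -0.0696]
[ 0.      0.      0.     -0.0392  0.      0.0628]
```

View pics/m7.png

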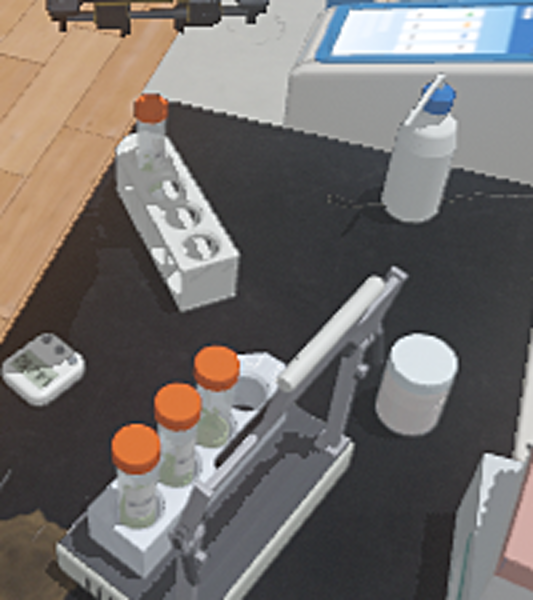

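Tube 1 stands fully down in place 1 (cap at (150,107)). The frame is still open, and the jar and timer are untouched. On to tube 2.

>>> play_rows(
  increments="-0.05 0 0.08 -0.01 0.003 -0.01 0.5;-0.12 0 0.19 -0.026 0.007 -0.026 0.5;-0.19 0 0.3 -0.044 0.012 -0.043 0.5;-0.26 0 0.41 -0.063 0.017 -0.061 0.5;-0.33 0 0.53 -0.082 0.022 -0.08 0.5;-0.38 0 0.62 -0.096 0.026 -0.094 0.5;-0.413 0 0.666 -0.105 0.029 -0.103 0.5",
)

```text
time: 15.65
ee_pos: [0.5787, -0.0661, 0.2522]
eef_rot: [0.939, 0.206, 0.27, -0.06]
ft_force: [-0.3, 0.6, 0.2]
width: 0.0435
grip_force: 0.0
```

>>> play_rows(
  increments="-0.06 0 0.1 -0.01 0.011 -0.005 0.5;-0.13 0 0.21 -0.026 0.029 -0.012 0.5;-0.2 0 0.32 -0.046 0.052 -0.021 0.5;-0.27 0 0.43 -0.068 0.077 -0.032 0.5;-0.34 0 0.54 -0.092 0.103 -0.043 0.5;-0.4 0 0.64 -0.115 0.129 -0.054 0.5;-0.413 0 0.662 -0.135 0.152 -0.063 0.5;-0.413 0 0.662 -0.149 0.168 -0.07 0.5",
)

```text
time: 16.45
ee_pos: [0.5008, -0.2881, 0.231]
eef_rot: [0.947, -0.165, 0.27, 0.047]
ft_force: [-0.6, 1.1, 0.7]
width: 0.0436
grip_force: 0.0
```

>>> play_rows(
  increments="0 0 0 0 0 0 0.5;0 0 0 0 0 0 0.5;0 0 0 0 0 0 0.5",
)

```text
time: 16.75
ee_pos: [0.5024, -0.2854, 0.2316]
eef_rot: [0.947, -0.164, 0.271, 0.047]
ft_force: [-0.2, -0.2, 0.7]
width: 0.0435
grip_force: 0.0
```

```bash
python3 - <<'E'
from st import *
p2,R1=pose(tube(2)+UP(.176),AZ);print(go(p,R,p2,R1))
sc=camera("scene");hsv=cv2.cvtColor(sc["color"],cv2.COLOR_RGB2HSV);m=cv2.inRange(hsv,(4,150,60),(17,255,255))
k,l,st,ce=cv2.connectedComponentsWithStats(m)
i=[j for j in range(1,k) if st[j,4]>100];print(ce[i],st[i,4])
E
```

```text
t 16.75 p [ 0.5024 -0.2854  0.2316] shaker xyz [-0.0137  0.0312  0.2316] j [-0.323  -0.2696  0.7128  2.1065  0.2091  0.6899 -1.6153] F [-0.1547 -0.1943  0.6628] w 0.043526811806416175 0.0
[-0.0014  0.0017  0.0014 -0.0377  0.0017  0.061 ]
[[271.5    224.2151]
 [256.1406 237.0402]
 [240.5305 252.9176]] [172 249 279]
```

>>> play_rows(
  increments="0 0 0 -0.011 0.0015 0.017 0.5;0 0 0 -0.021 0.0017 0.034 0.5;0 0 0 -0.03 0.0017 0.049 0.5;0 0 0 -0.0377 0.0017 0.061 0.5;0 0 0 -0.0377 0.0017 0.061 0.5;0 0 0 -0.0377 0.0017 0.061 0.5",
)

```text
time: 17.4
ee_pos: [0.5021, -0.2876, 0.1605]
eef_rot: [0.947, -0.164, 0.271, 0.047]
ft_force: [-0.0, 0.2, 1.2]
width: 0.0434
grip_force: 0.0
```

>>> play_rows(
  increments="0 0 0 0 0 0 0.3;0 0 0 0 0 0 0.25;0 0 0 0 0 0 0.25;0 0 0 0 0 0 0.25;0 0 0 0 0 0 0.25",
  grip_force=25,
)

```text
time: 17.9
ee_pos: [0.5024, -0.2884, 0.161]
eef_rot: [0.947, -0.165, 0.272, 0.047]
ft_force: [-0.2, 0.1, 4.8]
width: 0.0328
grip_force: 25.0
```

```bash
python3 - <<'E'
from st import *
p2,R1=pose(tube(2)+UP(.176),AZ);print(go(p,R,p2,R1))
E
```

```text
t 17.9 p [ 0.5024 -0.2884  0.161 ] shaker xyz [-0.011   0.0299  0.161 ] j [-0.3829 -0.1701  0.8326  2.1975  0.1111  0.5049 -1.5185] F [-0.1897  0.1274  4.761 ] w 0.03284241845481735 25.009590333800134
[-0.0009 -0.0006 -0.0001 -0.0013 -0.0012  0.0005]
```

>>> play_rows(
  increments="0 0 0 0.0026 0 -0.0042 0.25;0 0 0 0.008 0 -0.0127 0.25;0 0 0 0.0133 0 -0.0212 0.25;0 0 0 0.0186 0 -0.0297 0.25;0 0 0 0.0239 0 -0.0382 0.25;0 0 0 0.0292 0 -0.0467 0.25;0 0 0 0.0345 0 -0.0552 0.25;0 0 0 0.0398 0 -0.0636 0.25",
)

```text
time: 18.7
ee_pos: [0.5019, -0.2883, 0.2361]
eef_rot: [0.947, -0.165, 0.271, 0.047]
ft_force: [0.3, -0.4, -1.1]
width: 0.033
grip_force: 25.0
```

```bash
python3 - <<'E'
from st import *
pm,Rm=pose(np.array([.57,-.07,.25]),-65); print(go(p,R,pm,Rm))
p1,R1=pose(place(2)+UP(.129+.078),-20); print(go(pm,Rm,p1,R1))
E
```

```text
t 18.7 p [ 0.5019 -0.2883  0.2361] shaker xyz [-0.0113  0.0295  0.2361] j [-0.324  -0.2737  0.7167  2.0983  0.2102  0.7    -1.6122] F [ 0.2715 -0.3927 -1.0646] w 0.03301196454635708 24.997818674335974
[ 0.4125  0.0007 -0.6621 -0.0032 -0.2356  0.0009]
[ 0.4162  0.     -0.6661  0.0278 -0.0805  0.0681]
```

>>> play_rows(
  increments="0 0 0 0 -0.015 0 0.25;0 0 0 0 -0.05 0 0.25;0.07 0 -0.11 -0.001 -0.088 0 0.25;0.14 0 -0.22 -0.001 -0.125 0 0.25;0.21 0 -0.33 -0.002 -0.16 0 0.25;0.28 0 -0.44 -0.002 -0.19 0 0.25;0.35 0 -0.55 -0.003 -0.217 0.001 0.25;0.412 0 -0.662 -0.003 -0.2356 0.001 0.25",
)

```text
time: 19.5
ee_pos: [0.5796, -0.0639, 0.2334]
eef_rot: [0.938, 0.211, 0.269, -0.061]
ft_force: [-0.0, 0.3, -0.7]
width: 0.0329
grip_force: 25.0
```

>>> play_rows(
  increments="0.05 0 -0.08 0.002 -0.007 0.006 0.25;0.11 0 -0.18 0.006 -0.019 0.016 0.25;0.18 0 -0.29 0.011 -0.033 0.028 0.25;0.25 0 -0.4 0.016 -0.047 0.04 0.25;0.32 0 -0.51 0.021 -0.061 0.052 0.25;0.38 0 -0.61 0.025 -0.073 0.062 0.25;0.416 0 -0.666 0.0278 -0.0805 0.068 0.25;0.416 0 -0.666 0.0278 -0.0805 0.068 0.25",
)

```text
time: 20.3
ee_pos: [0.5997, 0.0333, 0.1887]
eef_rot: [0.787, 0.553, 0.224, -0.159]
ft_force: [-0.1, -1.1, -0.8]
width: 0.033
grip_force: 25.0
```

>>> play_rows(
  increments="0 0 0 0 0 0 0.25;0 0 0 0 0 0 0.25;0 0 0 0 0 0 0.25",
)

```text
time: 20.6
ee_pos: [0.5992, 0.0322, 0.1908]
eef_rot: [0.788, 0.551, 0.226, -0.158]
ft_force: [-0.4, 0.0, -0.2]
width: 0.0329
grip_force: 25.0
```

```bash
cat > chk.py <<'E'
from st import *
def prj(c,P):
    T=c["camera_from_world"];return cv2.projectPoints(np.array([P],float),cv2.Rodrigues(T[:3,:3])[0],T[:3,3],K(c),np.array([c["k1"],0,0,0,0.]))[0][0,0]
def held(k,off):
    sc=camera("scene");g=p-G*R.as_matrix()[:,2];print("grasp",g,"place",place(k))
    v=sc["color"].astype(int).sum(2)//3
    for z in(g[2]-.11,g[2]-.07,g[2]-.035):
        a=prj(sc,[g[0],g[1],z]);u0=int(a[0])-10;print(np.round(a,1),u0,v[int(round(a[1])),u0:u0+21])
    for z in(.04+off,off+.008): print("down",go(p,R,*pose(place(k)+UP(z),-20)))
E
python3 - <<'E'
from chk import *
held(2,.129)
E
```

```text
t 20.6 p [0.5992 0.0322 0.1908] shaker xyz [-0.2596  0.2544  0.1908] j [-0.6848  0.3866  1.0586  1.8021 -0.9414  1.3024  0.3336] F [-0.3698  0.0027 -0.1558] w 0.03292990061547473 25.001810431302545
grasp [0.5957 0.0228 0.2069] place [0.5957 0.023  0.    ]
[252.5 145.1] 242 [161 163 163 148 141 159 135 131 134 134 135 135 138 139 141 160  92  48
  52  57  55]
[252.7 133.5] 242 [156 165 171 163 148 144 147 150 141 120 113 120 139 141 142 147 127  70
  52  58  57]
[252.9 122.8] 242 [132 134 133 133 132 129 159 159 158 157 152 143 139 139 140 140 135 197
 205 203 197]
down [ 0.001  -0.0004 -0.0014 -0.0199 -0.0001  0.0322]
down [ 0.001  -0.0004 -0.0014 -0.0369 -0.0001  0.0593]
```

>>> play_rows(
  increments="0 0 0 -0.006 0 0.01 0.25;0 0 0 -0.012 0 0.02 0.25;0 0 0 -0.018 0 0.03 0.25;0 0 0 -0.024 0 0.039 0.25;0 0 0 -0.03 0 0.048 0.25;0 0 0 -0.034 0 0.055 0.25;0 0 0 -0.0369 0 0.0593 0.25;0 0 0 -0.0369 0 0.0593 0.25",
)

```text
time: 21.45
ee_pos: [0.6002, 0.0327, 0.1209]
eef_rot: [0.787, 0.551, 0.227, -0.158]
ft_force: [-0.9, 1.1, 6.4]
width: 0.0332
grip_force: 25.1
```

```bash
python3 - <<'E'
from st import *
print("foot z",p[2]-G*R.as_matrix()[2,2]-.1291, "grasp",p-G*R.as_matrix()[:,2])
E
```

```text
t 21.45 p [0.6002 0.0327 0.1209] shaker xyz [-0.2596  0.2555  0.1209] j [-0.6153  0.4839  0.9851  1.8618 -1.047   1.2353  0.4583] F [-0.9123  1.1485  6.4461] w 0.0332179125840132 25.07061572195198
foot z 0.007899861388412865 grasp [0.5967 0.0233 0.137 ]
```

Tube 2 is seated (foot at 8 mm, light contact). I'll release it, retreat and head for tube 3.

>>> play_rows(
  increments="0 0 0 0 0 0 0.35;0 0 0 0 0 0 0.5;0 0 0 0 0 0 0.5;0 0 0 0.005 0 -0.008 0.5;0 0 0 0.016 0 -0.025 0.5;0 0 0 0.032 0 -0.051 0.5;0 0 0 0.045 0 -0.072 0.5;0 0 0 0.053 0 -0.085 0.5",
)

```text
time: 22.25
ee_pos: [0.5999, 0.032, 0.2227]
eef_rot: [0.788, 0.551, 0.226, -0.157]
ft_force: [0.4, -0.5, -1.2]
width: 0.0437
grip_force: 0.0
```

```bash
python3 - <<'E'
from st import *
pm,Rm=pose(np.array([.55,-.09,.27]),-65); print(go(p,R,pm,Rm))
p1,R1=pose(tube(3)+UP(.25),AZ);print(go(pm,Rm,p1,R1))
sc=camera("scene");hsv=cv2.cvtColor(sc["color"],cv2.COLOR_RGB2HSV);m=cv2.inRange(hsv,(4,150,60),(17,255,255))
k,l,st,ce=cv2.connectedComponentsWithStats(m)
i=[j for j in range(1,k) if st[j,4]>60];print(st[i,4]);P=onz(sc,ce[i],.1315);print("rack caps",P[:2],place(1),place(2))
E
```

```text
t 22.25 p [0.5999 0.032  0.2227] shaker xyz [-0.259   0.2549  0.2227] j [-0.7118  0.3495  1.0857  1.7649 -0.9001  1.3368  0.2803] F [ 0.4438 -0.5145 -1.1552] w 0.043652708650967334 0.0
[-0.4147 -0.0008  0.666  -0.0891  0.0021 -0.0925]
[-0.4136 -0.      0.6619 -0.1657  0.1585 -0.0799]
[231 251 281]
rack caps [[ 0.5962  0.0431  0.1315]
 [ 0.4638 -0.2761  0.1315]] [0.5984 0.0689 0.    ] [0.5957 0.023  0.    ]
```

>>> play_rows(
  increments="-0.05 0 0.08 -0.009 0 -0.009 0.5;-0.12 0 0.19 -0.022 0 -0.023 0.5;-0.19 0 0.3 -0.038 0.001 -0.039 0.5;-0.26 0 0.41 -0.054 0.001 -0.056 0.5;-0.33 0 0.53 -0.07 0.002 -0.073 0.5;-0.38 0 0.62 -0.082 0.002 -0.085 0.5;-0.413 0 0.666 -0.089 0.002 -0.0925 0.5",
)

```text
time: 23.0
ee_pos: [0.5582, -0.0862, 0.2529]
eef_rot: [0.939, 0.206, 0.27, -0.061]
ft_force: [0.8, 0.5, 0.1]
width: 0.0438
grip_force: 0.0
```

>>> play_rows(
  increments="-0.06 0 0.1 -0.011 0.01 -0.005 0.5;-0.13 0 0.21 -0.029 0.027 -0.014 0.5;-0.2 0 0.32 -0.051 0.048 -0.024 0.5;-0.27 0 0.43 -0.076 0.072 -0.036 0.5;-0.34 0 0.54 -0.102 0.097 -0.049 0.5;-0.4 0 0.64 -0.128 0.122 -0.062 0.5;-0.413 0 0.662 -0.15 0.143 -0.072 0.5;-0.413 0 0.662 -0.1657 0.1585 -0.08 0.5",
)

```text
time: 23.8
ee_pos: [0.4586, -0.3077, 0.2307]
eef_rot: [0.948, -0.165, 0.269, 0.047]
ft_force: [-1.0, 0.2, 0.3]
width: 0.0436
grip_force: 0.0
```

>>> play_rows(
  increments="0 0 0 0 0 0 0.5;0 0 0 0 0 0 0.5;0 0 0 0 0 0 0.5",
)

```text
time: 24.1
ee_pos: [0.4604, -0.3053, 0.2313]
eef_rot: [0.948, -0.163, 0.27, 0.046]
ft_force: [0.6, 0.2, 0.4]
width: 0.0434
grip_force: 0.0
```

```bash
python3 - <<'E'
from st import *
p2,R1=pose(tube(3)+UP(.176),AZ);print(go(p,R,p2,R1))
E
```

```text
t 24.1 p [ 0.4604 -0.3053  0.2313] shaker xyz [-0.0136 -0.0153  0.2313] j [-0.2203 -0.3395  0.6842  2.1472  0.1998  0.7141 -1.5313] F [0.5928 0.2159 0.4227] w 0.04343897455566904 0.0
[-0.0021  0.0037  0.0021 -0.0373  0.0014  0.061 ]
```

>>> play_rows(
  increments="0 0.002 0 -0.011 0.0014 0.017 0.5;0 0.003 0 -0.021 0.0014 0.034 0.5;0 0.003 0 -0.03 0.0014 0.049 0.5;0 0.003 0 -0.0373 0.0014 0.061 0.5;0 0.003 0 -0.0373 0.0014 0.061 0.5;0 0.003 0 -0.0373 0.0014 0.061 0.5",
)

```text
time: 24.7
ee_pos: [0.4605, -0.3071, 0.1604]
eef_rot: [0.947, -0.163, 0.271, 0.047]
ft_force: [1.5, 0.8, -0.0]
width: 0.0432
grip_force: 0.0
```

>>> play_rows(
  increments="0 0 0 0 0 0 0.3;0 0 0 0 0 0 0.25;0 0 0 0 0 0 0.25;0 0 0 0 0 0 0.25;0 0 0 0 0 0 0.25",
  grip_force=25,
)

```text
time: 25.2
ee_pos: [0.4607, -0.3079, 0.161]
eef_rot: [0.947, -0.164, 0.272, 0.047]
ft_force: [0.9, 1.4, 5.4]
width: 0.033
grip_force: 25.0
```

```bash
python3 - <<'E'
from st import *
p2,R1=pose(tube(3)+UP(.176),AZ);print(go(p,R,p2,R1),"off",p[2]-G*R.as_matrix()[2,2]-.048)
E
```

```text
t 25.2 p [ 0.4607 -0.3079  0.161 ] shaker xyz [-0.0111 -0.0161  0.161 ] j [-0.2835 -0.2518  0.8066  2.2428  0.1319  0.526  -1.4509] F [0.8854 1.3505 5.4009] w 0.03300280140124408 24.97625073767267
[-0.0016 -0.0015  0.0008 -0.0012 -0.0011  0.0005] off 0.12906749158603537
```

>>> play_rows(
  increments="0 0 0 0.0026 0 -0.0042 0.25;0 0 0 0.008 0 -0.0127 0.25;0 0 0 0.0133 0 -0.0212 0.25;0 0 0 0.0186 0 -0.0297 0.25;0 0 0 0.0239 0 -0.0382 0.25;0 0 0 0.0292 0 -0.0467 0.25;0 0 0 0.0345 0 -0.0552 0.25;0 0 0 0.0398 0 -0.0636 0.25",
)

```text
time: 26.0
ee_pos: [0.4601, -0.3078, 0.2361]
eef_rot: [0.947, -0.164, 0.272, 0.047]
ft_force: [0.0, 0.8, -0.6]
width: 0.0326
grip_force: 25.0
```

```bash
python3 - <<'E'
from st import *
pm,Rm=pose(np.array([.56,-.10,.25]),-65); print(go(p,R,pm,Rm))
p1,R1=pose(place(3)+UP(.129+.078),-20); print(go(pm,Rm,p1,R1))
E
```

```text
t 26.0 p [ 0.4601 -0.3078  0.2361] shaker xyz [-0.0115 -0.0166  0.2361] j [-0.2189 -0.3446  0.6849  2.1407  0.2014  0.721  -1.5296] F [ 0.0381  0.7865 -0.6138] w 0.03259284835901822 24.974955327634234
[ 0.4121 -0.0003 -0.6611  0.0254 -0.2364  0.0187]
[ 0.4162  0.     -0.6661  0.0277 -0.063   0.068 ]
```

>>> play_rows(
  increments="0 0 0 0.002 -0.015 0.001 0.25;0 0 0 0.005 -0.05 0.004 0.25;0.07 0 -0.11 0.009 -0.088 0.007 0.25;0.14 0 -0.22 0.013 -0.125 0.01 0.25;0.21 0 -0.33 0.017 -0.16 0.013 0.25;0.28 0 -0.44 0.02 -0.19 0.015 0.25;0.35 0 -0.55 0.023 -0.217 0.017 0.25;0.412 0 -0.661 0.0254 -0.2364 0.0187 0.25",
)

```text
time: 26.8
ee_pos: [0.5697, -0.094, 0.2336]
eef_rot: [0.938, 0.211, 0.269, -0.061]
ft_force: [0.5, -0.1, -1.3]
width: 0.0327
grip_force: 25.0
```

>>> play_rows(
  increments="0.05 0 -0.08 0.002 -0.006 0.006 0.25;0.11 0 -0.18 0.006 -0.015 0.016 0.25;0.18 0 -0.29 0.011 -0.026 0.028 0.25;0.25 0 -0.4 0.016 -0.037 0.04 0.25;0.32 0 -0.51 0.021 -0.048 0.052 0.25;0.38 0 -0.61 0.025 -0.057 0.062 0.25;0.416 0 -0.666 0.0277 -0.063 0.068 0.25;0.416 0 -0.666 0.0277 -0.063 0.068 0.25",
)

```text
time: 27.6
ee_pos: [0.597, -0.0125, 0.1887]
eef_rot: [0.787, 0.553, 0.224, -0.159]
ft_force: [0.2, 0.1, -0.7]
width: 0.0326
grip_force: 25.0
```

>>> play_rows(
  increments="0 0 0 0 0 0 0.25;0 0 0 0 0 0 0.25;0 0 0 0 0 0 0.25",
)

```text
time: 27.9
ee_pos: [0.5963, -0.0135, 0.1908]
eef_rot: [0.788, 0.551, 0.227, -0.158]
ft_force: [0.5, -0.2, -0.6]
width: 0.0333
grip_force: 25.0
```

```bash
python3 - <<'E'
from chk import *
held(3,.129)
E
```

```text
t 27.9 p [ 0.5963 -0.0135  0.1908] shaker xyz [-0.2194  0.2322  0.1908] j [-0.5795  0.4159  1.0474  1.7745 -0.9454  1.3573  0.4046] F [ 0.5329 -0.2351 -0.5561] w 0.033298580936739486 24.98103950143559
grasp [ 0.5929 -0.023   0.2069] place [ 0.5931 -0.023   0.    ]
[258.8 155.8] 248 [140 143 150 154 155 156 128 125 129 130 131 131 130 134 135 135 177  92
  43  51  55]
[259.2 144.3] 249 [162 160 155 154 160 162 162 162 157 143 140 139 139 139 149 161 122  62
  52  55  55]
[259.6 133.5] 249 [133 133 133 133 133 136 160 159 157 154 152 154 154 153 154 156 166 103
  54  54  57]
down [ 0.0017 -0.001  -0.0007 -0.02    0.0001  0.0322]
down [ 0.0017 -0.001  -0.0007 -0.037   0.0001  0.0593]
```

>>> play_rows(
  increments="0 0 0 -0.006 0 0.01 0.25;0 0 0 -0.012 0 0.02 0.25;0 0 0 -0.018 0 0.03 0.25;0 0 0 -0.024 0 0.039 0.25;0 0 0 -0.03 0 0.048 0.25;0 0 0 -0.034 0 0.055 0.25;0 0 0 -0.037 0 0.0593 0.25;0 0 0 -0.037 0 0.0593 0.25",
)

```text
time: 28.75
ee_pos: [0.5973, -0.0131, 0.1209]
eef_rot: [0.787, 0.551, 0.227, -0.158]
ft_force: [-1.7, 0.4, 6.8]
width: 0.0329
grip_force: 25.0
```

```bash
python3 - <<'E'
from st import *
print("foot z",p[2]-G*R.as_matrix()[2,2]-.1291, "grasp",p-G*R.as_matrix()[:,2])
E
```

```text
t 28.75 p [ 0.5973 -0.0131  0.1209] shaker xyz [-0.2194  0.2333  0.1209] j [-0.5169  0.5098  0.9783  1.8339 -1.0409  1.2878  0.5221] F [-1.7352  0.4381  6.7547] w 0.032949988677548385 24.983912506577326
foot z 0.00793692215283559 grasp [ 0.5938 -0.0226  0.137 ]
```

>>> play_rows(
  increments="0 0 0 0 0 0 0.35;0 0 0 0 0 0 0.5;0 0 0 0 0 0 0.5;0 0 0 0.005 0 -0.008 0.5;0 0 0 0.016 0 -0.025 0.5;0 0 0 0.032 0 -0.051 0.5;0 0 0 0.045 0 -0.072 0.5;0 0 0 0.053 0 -0.085 0.5",
)

```text
time: 29.55
ee_pos: [0.597, -0.0139, 0.2227]
eef_rot: [0.787, 0.551, 0.227, -0.157]
ft_force: [0.6, 0.1, -1.1]
width: 0.0436
grip_force: 0.0
```

```bash
python3 - <<'E'
from st import *
pm,Rm=pose(np.array([.53,-.12,.26]),-65); print(go(p,R,pm,Rm))
p1,R1=pose(tube(4)+UP(.24),AZ);print(go(pm,Rm,p1,R1))
sc=camera("scene");hsv=cv2.cvtColor(sc["color"],cv2.COLOR_RGB2HSV);m=cv2.inRange(hsv,(4,150,60),(17,255,255))
k,l,st,ce=cv2.connectedComponentsWithStats(m)
i=[j for j in range(1,k) if st[j,4]>60];print(st[i,4],ce[i]);P=onz(sc,ce[i[-1:]],.1715);print(P,tube(4))
E
```

```text
t 29.55 p [ 0.597  -0.0139  0.2227] shaker xyz [-0.2187  0.2327  0.2227] j [-0.6029  0.3804  1.0726  1.7375 -0.9086  1.3928  0.3545] F [ 0.5899  0.1001 -1.1292] w 0.04358181768769057 0.0
[-0.4141 -0.0016  0.6666 -0.0866 -0.0194 -0.0793]
[-0.4136 -0.      0.6619 -0.1785  0.14   -0.088 ]
[362 279] [[253.0552 136.3094]
 [240.5305 252.9176]]
[[ 0.4092 -0.3214  0.1715]] [ 0.4093 -0.3229  0.    ]
```

>>> play_rows(
  increments="-0.05 0 0.08 -0.009 -0.002 -0.008 0.5;-0.12 0 0.19 -0.022 -0.005 -0.02 0.5;-0.19 0 0.3 -0.037 -0.008 -0.034 0.5;-0.26 0 0.41 -0.053 -0.012 -0.049 0.5;-0.33 0 0.53 -0.069 -0.016 -0.063 0.5;-0.38 0 0.62 -0.08 -0.018 -0.073 0.5;-0.413 0 0.666 -0.0866 -0.0194 -0.0793 0.5",
)

```text
time: 30.3
ee_pos: [0.5384, -0.1159, 0.2431]
eef_rot: [0.938, 0.206, 0.271, -0.061]
ft_force: [0.1, -0.2, -0.5]
width: 0.0434
grip_force: 0.0
```

>>> play_rows(
  increments="-0.06 0 0.1 -0.012 0.009 -0.006 0.5;-0.13 0 0.21 -0.031 0.024 -0.015 0.5;-0.2 0 0.32 -0.055 0.043 -0.027 0.5;-0.27 0 0.43 -0.082 0.064 -0.04 0.5;-0.34 0 0.54 -0.11 0.086 -0.054 0.5;-0.4 0 0.64 -0.138 0.108 -0.068 0.5;-0.413 0 0.662 -0.161 0.126 -0.079 0.5;-0.413 0 0.662 -0.1785 0.14 -0.088 0.5",
)

```text
time: 31.1
ee_pos: [0.4172, -0.3272, 0.2206]
eef_rot: [0.947, -0.165, 0.27, 0.046]
ft_force: [0.5, -0.6, -0.2]
width: 0.0434
grip_force: 0.0
```

>>> play_rows(
  increments="0 0 0 0 0 0 0.5;0 0 0 0 0 0 0.5;0 0 0 0 0 0 0.5",
)

```text
time: 31.4
ee_pos: [0.4191, -0.3251, 0.2212]
eef_rot: [0.948, -0.163, 0.27, 0.046]
ft_force: [-0.3, -0.1, -0.7]
width: 0.0436
grip_force: 0.0
```

```bash
python3 - <<'E'
from st import *
p2,R1=pose(tube(4)+UP(.176),AZ);print(go(p,R,p2,R1))
E
```

```text
t 31.4 p [ 0.4191 -0.3251  0.2212] shaker xyz [-0.0134 -0.0611  0.2212] j [-0.1115 -0.385   0.6744  2.1939  0.1594  0.7124 -1.4118] F [-0.3061 -0.1467 -0.6805] w 0.043553189321488064 0.0
[-0.0028  0.0029  0.0018 -0.0322  0.0013  0.0522]
```

>>> play_rows(
  increments="0 0.002 0 -0.009 0.0013 0.015 0.5;0 0.003 0 -0.018 0.0013 0.029 0.5;0 0.003 0 -0.026 0.0013 0.042 0.5;0 0.003 0 -0.0322 0.0013 0.0522 0.5;0 0.003 0 -0.0322 0.0013 0.0522 0.5;0 0.003 0 -0.0322 0.0013 0.0522 0.5",
)

```text
time: 32.0
ee_pos: [0.419, -0.3267, 0.1604]
eef_rot: [0.947, -0.163, 0.272, 0.046]
ft_force: [0.9, 0.4, -0.4]
width: 0.0437
grip_force: 0.0
```

>>> play_rows(
  increments="0 0 0 0 0 0 0.3;0 0 0 0 0 0 0.25;0 0 0 0 0 0 0.25;0 0 0 0 0 0 0.25;0 0 0 0 0 0 0.25",
  grip_force=25,
)

```text
time: 32.5
ee_pos: [0.419, -0.3275, 0.1608]
eef_rot: [0.947, -0.164, 0.273, 0.046]
ft_force: [0.2, 0.9, 4.0]
width: 0.0329
grip_force: 25.0
```

```bash
python3 - <<'E'
from st import *
p2,R1=pose(tube(4)+UP(.176),AZ);print(go(p,R,p2,R1),"off",p[2]-G*R.as_matrix()[2,2]-.048)
E
```

```text
t 32.5 p [ 0.419  -0.3275  0.1608] shaker xyz [-0.0112 -0.0622  0.1608] j [-0.1711 -0.3151  0.7861  2.2769  0.1101  0.5516 -1.3403] F [0.1502 0.8934 3.9921] w 0.03287104749890131 24.962930974858786
[-0.0021 -0.002   0.0006 -0.001  -0.001   0.0005] off 0.12893391754085748
```

>>> play_rows(
  increments="0 0 0 0.0026 0 -0.0042 0.25;0 0 0 0.008 0 -0.0127 0.25;0 0 0 0.0133 0 -0.0212 0.25;0 0 0 0.0186 0 -0.0297 0.25;0 0 0 0.0239 0 -0.0382 0.25;0 0 0 0.0292 0 -0.0467 0.25;0 0 0 0.0345 0 -0.0552 0.25;0 0 0 0.0398 0 -0.0636 0.25",
)

```text
time: 33.3
ee_pos: [0.4185, -0.3274, 0.2361]
eef_rot: [0.947, -0.164, 0.272, 0.046]
ft_force: [0.6, -1.7, -0.5]
width: 0.0328
grip_force: 25.0
```

```bash
python3 - <<'E'
from st import *
pm,Rm=pose(np.array([.54,-.14,.25]),-65); print(go(p,R,pm,Rm))
p1,R1=pose(place(4)+UP(.129+.078),-20); print(go(pm,Rm,p1,R1))
E
```

```text
t 33.3 p [ 0.4185 -0.3274  0.2361] shaker xyz [-0.0116 -0.0626  0.2361] j [-0.1011 -0.3982  0.6594  2.1721  0.1623  0.7439 -1.4155] F [ 0.5748 -1.7485 -0.5178] w 0.032840260258496824 24.95312787540115
[ 0.4118 -0.0014 -0.661   0.0484 -0.2244  0.0333]
[ 0.4162  0.     -0.6661  0.039  -0.0503  0.075 ]
```

>>> play_rows(
  increments="0 0 0 0.003 -0.015 0.002 0.25;0 0 0 0.011 -0.05 0.007 0.25;0.07 0 -0.11 0.018 -0.085 0.013 0.25;0.14 0 -0.22 0.026 -0.12 0.018 0.25;0.21 0 -0.33 0.033 -0.152 0.023 0.25;0.28 0 -0.44 0.039 -0.181 0.027 0.25;0.35 0 -0.55 0.044 -0.206 0.031 0.25;0.412 0 -0.661 0.0484 -0.2244 0.0333 0.25",
)

```text
time: 34.1
ee_pos: [0.5497, -0.1342, 0.2335]
eef_rot: [0.937, 0.211, 0.27, -0.061]
ft_force: [-0.1, 0.7, -1.7]
width: 0.0328
grip_force: 25.0
```

>>> play_rows(
  increments="0.05 0 -0.08 0.003 -0.004 0.006 0.25;0.11 0 -0.18 0.009 -0.011 0.017 0.25;0.18 0 -0.29 0.016 -0.02 0.03 0.25;0.25 0 -0.4 0.023 -0.029 0.044 0.25;0.32 0 -0.51 0.03 -0.038 0.057 0.25;0.38 0 -0.61 0.035 -0.046 0.068 0.25;0.416 0 -0.666 0.039 -0.0503 0.075 0.25;0.416 0 -0.666 0.039 -0.0503 0.075 0.25",
)

```text
time: 34.9
ee_pos: [0.5947, -0.0582, 0.1887]
eef_rot: [0.787, 0.553, 0.225, -0.159]
ft_force: [-0.1, -0.4, -0.4]
width: 0.0329
grip_force: 25.0
```

>>> play_rows(
  increments="0 0 0 0 0 0 0.25;0 0 0 0 0 0 0.25;0 0 0 0 0 0 0.25",
)

```text
time: 35.2
ee_pos: [0.5937, -0.0594, 0.191]
eef_rot: [0.787, 0.551, 0.227, -0.158]
ft_force: [-0.2, 0.8, -1.0]
width: 0.0329
grip_force: 25.0
```

```bash
python3 - <<'E'
from chk import *
held(4,.129)
E
```

```text
t 35.2 p [ 0.5937 -0.0594  0.191 ] shaker xyz [-0.1791  0.2103  0.191 ] j [-0.4675  0.4507  1.0282  1.7366 -0.9492  1.4117  0.4709] F [-0.2431  0.7685 -0.9547] w 0.03286721609718311 24.975604248984382
grasp [ 0.5902 -0.0688  0.2071] place [ 0.5904 -0.0689  0.    ]
[265.7 167.2] 255 [153 145 137 129 128 150 128 128 129 131 130 131 132 134 137 139 140  70
  42  50  52]
[266.3 155.6] 256 [159 156 154 150 150 155 163 151 135 132 134 131 131 140 143 151 157  80
  43  49  52]
[266.9 144.9] 256 [134 134 133 133 132 132 157 159 159 152 142 139 138 143 153 155 159 144
  74  46  53]
down [ 0.0025 -0.0016 -0.0002 -0.0202  0.0001  0.0323]
down [ 0.0025 -0.0016 -0.0002 -0.0372  0.      0.0594]
```

>>> play_rows(
  increments="0 0 0 -0.006 0 0.01 0.25;0 0 0 -0.012 0 0.02 0.25;0 0 0 -0.018 0 0.03 0.25;0 0 0 -0.024 0 0.039 0.25;0 0 0 -0.03 0 0.048 0.25;0 0 0 -0.034 0 0.055 0.25;0 0 0 -0.037 0 0.0593 0.25;0 0 0 -0.037 0 0.0593 0.25",
)

```text
time: 36.05
ee_pos: [0.5946, -0.0592, 0.1208]
eef_rot: [0.787, 0.551, 0.227, -0.158]
ft_force: [-1.0, 0.3, 4.5]
width: 0.033
grip_force: 25.0
```

```bash
python3 - <<'E'
from st import *
print("foot z",p[2]-G*R.as_matrix()[2,2]-.129, "grasp",p-G*R.as_matrix()[:,2])
E
```

```text
t 36.05 p [ 0.5946 -0.0592  0.1208] shaker xyz [-0.1789  0.2112  0.1208] j [-0.4131  0.5408  0.9645  1.7956 -1.0341  1.3388  0.5807] F [-1.0499  0.2589  4.474 ] w 0.033032367782198334 24.99023015709099
foot z 0.007904512973033073 grasp [ 0.5911 -0.0686  0.1369]
```

Release, rise, then clear the view for a last check.

>>> play_rows(
  increments="0 0 0 0 0 0 0.35;0 0 0 0 0 0 0.5;0 0 0 0 0 0 0.5;0 0 0 0.005 0 -0.008 0.5;0 0 0 0.016 0 -0.025 0.5;0 0 0 0.032 0 -0.051 0.5;0 0 0 0.053 0 -0.085 0.5;0 0 0 0.079 0 -0.127 0.5",
)

```text
time: 36.85
ee_pos: [0.5929, -0.0595, 0.2707]
eef_rot: [0.788, 0.551, 0.226, -0.158]
ft_force: [1.0, 0.4, 0.3]
width: 0.0435
grip_force: 0.0
```

>>> play_rows(
  increments="0 0 0 0 -0.03 0 0.5;0 0 0 0 -0.06 0 0.5;0 0 0 0 -0.1 0 0.5;0 0 0 0 -0.1 0 0.5;0 0 0 0 -0.1 0 0.5;0 0 0 0 -0.1 0 0.5;0 0 0 0 -0.1 0 0.5",
)

```text
time: 37.55
ee_pos: [0.5004, -0.0257, 0.2698]
eef_rot: [0.787, 0.551, 0.226, -0.157]
ft_force: [0.7, 0.7, -0.4]
width: 0.0435
grip_force: 0.0
```

```bash
python3 - <<'E'
from st import *
sc=camera("scene")
cv2.imwrite("pics/m8.png",cv2.resize(sc["color"][100:310,180:390,::-1],(600,600),interpolation=cv2.INTER_CUBIC))
E
```

```text
t 37.55 p [ 0.5004 -0.0257  0.2698] shaker xyz [-0.2494  0.1403  0.2698] j [-0.822  -0.0724  1.1429  1.8819 -0.5115  1.307   0.1118] F [ 0.6673  0.6854 -0.4375] w 0.04350181488516156 0.0
```

View pics/m8.png

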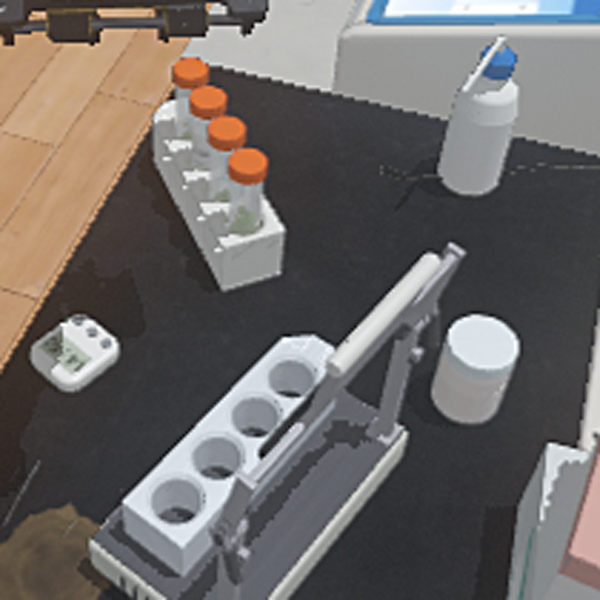

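All four tubes stand level in the rack, with caps at (190,73), (208,101), (227,133) and (248,166). The shaker is empty, its frame is open, and the jar and timer have not moved. Handing in.

```bash
python3 -c "
from bench import *
print(close_job())"
```

```text
the job is handed in; nothing more can be done
None
```

The hold-down frame stands open on its own, tubes 1–4 are in the rack in the same order and fully down, the jar and timer were not touched, and the job was handed in at about 38 s of the 122 s allowed.

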